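# Pack a repair kit into its tray, cartons stacked to the gauge

### The arm

A 7-joint arm with a two-finger parallel gripper is mounted at the origin on a cart in front of the work surface, level with it; the furniture and walls round the work are solid. World frame = base frame: x ahead of the robot, y to its left, z up, the work surface at z = 0. Lengths are in m, angles in rad, forces in N, time in s.
With the tool pointing down it reaches from about 0.425 to 0.875 m from the base axis. Payload 8.4 kg.
Tool frame: the origin (TCP) lies at the very end of the fingers, on their centre line; the grasp point (between the pads) lies 19 mm behind it; y points along the fingers, z is the direction in which the jaws open and shut, and the axes are right-handed (so a half turn about y gives the same grasp; the last joint's range is limited). The gripper opens to 87 mm and grips with 3 to 60 N. Pads are 19 mm wide; open, the fingers measure 117 mm over their backs; the gripper's body (75 mm by 190 mm) begins 51 mm behind the grasp point.
Start: joints at [1.214, 0.333, 0.04, 1.465, -0.013, 1.343, -0.059], TCP at [0.166, -0.628, 0.223] pointing down, gripper open.
Joint ranges: [-2.58, 2.58], [-0.38, 2.09], [-1.3, 1.39], [0.25, 2.4], [-1.5, 4.64], [0.08, 2.09], [-2.65, 2.65]. Speed limits (rad/s): [2.22, 2.22, 2.79, 2.79, 3.14, 3.14, 3.14].

### API

Orientations are given as a 3x3 rotation matrix whose columns are the frame's x, y, z axes.
In Python, from cell import status, cams, ctrl gives the robot as it stands.
- The arm moves only by the tool carry_out, never from a script. Its argument "plan" is a list of rows, each an object of numbers: "dx", "dy", "dz": the shift along the tool's x, y, z in cm; "ax", "ay", "az": the turn, a rotation vector about the tool's x, y, z in rad; "grip": the closure, from 0 (fully open) to 1 (shut). A call has 1 to 12 rows; each row shifts and turns the commanded pose from where the row before left it, along the tool's axes as they then stand; what a row does not reach is not made up. A row lasts 1/12 s, in which the tool goes at most 41.7 mm and 7.16 degrees, less where a joint would pass 70% of its speed; a pose out of reach is approached as far as the arm can. A call is refused whole if a number of a shift passes 4.17 or a number of a turn 0.125, either way. A call with a gripper value outside its range is refused whole. The fingers move at their own pace and stop on an object; "newtons" is the grip in N (left out, the last holds). Time passes only in rows, so rows that do not move let the fingers close. It gives the time, the measured TCP pose, the force and the opening at its end, in the units of the state.
- status.sense(): the state, without advancing time (a new reading comes with each control period).
- cams.camera(name): name is "scene" or "top"; returns the picture (400x640x3 uint8, blue, green, red); there is no depth.
- cams.camera_params(name): a dict with "fx", "fy", "cx", "cy" (pixels), "k1" (the pictures are not rectified: a ray, as slopes to the right and down, at radius r is drawn at 1 + k1 r^2 times it, then the intrinsics apply), "cam_to_world" (4x4, takes a point from camera to world coordinates). Camera axes: x right, y down, z forward; pixel columns grow to the right and rows downward; lengths in m; the calibration is good to about 2 mm. A picture is of the moment at which its call begins. camera_params takes no time and is no camera call.
- ctrl.hand_in(): hands the job in, once; it reports no verdict.
The state is a dict: "time_s": time; "joint_pos": joint angles; "qd": joint speeds; "joint_efforts": joint torques, N m; "eef_pos": TCP position; "tool_rot": TCP orientation; "force": force on the tool from outside, world axes, zero at the start; "torque": the same for the moment, N m; "opening": finger opening in m.
Only numpy, scipy, OpenCV 4.12 (cv2) and the standard library are available. Lean on these libraries where they do the work, as an engineer would, in place of code of your own. Each camera call takes 0.05 s, during which the arm holds its last target.

### The job

Pack the repair kit into the kit tray: lay the black power brick in the long narrow pocket and the small square fan in the square pocket. In the pocket with the gauge post, stack two of the three brown cartons, one squarely upon the other with the larger-based one below and both lying on their undersides, choosing the two that bring the top level with the black mark. Leave the third carton and the flat black pouch where they are.

Things in the scene. Friction and masses are not known exactly. Their poses are not given: they have to be found in the camera images.
- power_brick: Black plastic power brick (mains adapter) with a pale label and a short cable stub at one end, loose, 127 (x) x 52 (y) x 30 (z) mm. Belongs in the long pocket, either way round; grasp across its 52 mm width. Origin: centre of its underside; z up. x along its length.
- fan_module: Small black square fan with a yellow hub, loose, 40 x 40 x 15 (z) mm. Belongs in the square pocket. Origin: centre of its underside; z up. x and y along its sides.
- carton_flat: Closed brown cardboard parts carton with tape along the top, the flattest of the three, loose, 68 (x) x 96 (y) x 31 (z) mm; grasp across its 68 mm side. Origin: centre of its underside; z up. y along its length.
- carton_small: Closed brown cardboard parts carton with tape along the top, the one with the smallest base, loose, 54 (x) x 78 (y) x 41 (z) mm; grasp across its 54 mm side. Origin: centre of its underside; z up. y along its length.
- carton_tall: Closed brown cardboard parts carton with tape along the top, the tallest of the three, loose, 61 (x) x 90 (y) x 51 (z) mm. Origin: centre of its underside; z up. y along its length.
- drive_pouch: Flat black zipped pouch with a pale label, loose, 135 (x) x 93 (y) x 18 (z) mm; not part of the kit, though black like the power brick. Origin: centre of its underside; z up.
- tray: Shallow grey kit tray, fixed, 180 (x) x 354 (y) mm, walls 4 mm thick, 18 mm high. Its three inserts stand at y = -112, 0, 112 mm in varying order; each has a central pocket 6 mm deep, its floor 3 mm above the insert's underside and 7 mm above the table. Origin: centre of its underside, on the table; x across the short side (roughly away from the robot), y along the row, z up.
- long_insert: Pale insert plate fixed in the tray, 164 (x) x 108 (y) x 9 mm, with a long narrow pocket, 151 (x) x 76 (y) mm. Origin: under the pocket's centre, on its underside; axes along the tray's.
- square_insert: Pale insert plate fixed in the tray, 164 (x) x 108 (y) x 9 mm, with a square pocket, 66 x 66 mm. Origin: under the pocket's centre, on its underside; axes along the tray's.
- gauge_insert: Pale insert plate fixed in the tray, 164 (x) x 108 (y) x 9 mm, with a 120 (x) x 92 (y) mm pocket for cartons laid with their length along x. Behind it, centred at x = 71.5 mm, stands the gauge: a metal post 8 (x) x 20 (y) mm, its top 89 mm above the origin, with a black band (the mark) 71.5 mm above the pocket floor. Origin: under the pocket's centre, on its underside; axes along the tray's.

How it is judged:
At the end, for the whole second after the job is handed in: Brick, fan and flattest carton lie flat in their pockets (within 15 mm of centre in x and y); the smallest carton lies flat on the flattest, within 12 mm and 0.2 rad, its top at the mark to about 4 mm; all at rest; tallest carton and pouch within 30 mm of their starts (x of power_brick in the frame of long_insert between -0.015 and 0.015 m and y of power_brick in the frame of long_insert between -0.015 and 0.015 m and z of power_brick in the frame of long_insert between 0 and 0.006 m and angle between each of power_brick, fan_module, carton_flat, carton_small's own z axis and vertical below 0.06 rad and x of fan_module in the frame of square_insert between -0.015 and 0.015 m and y of fan_module in the frame of square_insert between -0.015 and 0.015 m and z of fan_module in the frame of square_insert between 0 and 0.006 m and x of carton_flat in the frame of gauge_insert between -0.015 and 0.015 m and y of carton_flat in the frame of gauge_insert between -0.015 and 0.015 m and z of carton_flat in the frame of gauge_insert between 0 and 0.006 m and x of carton_small in the frame of carton_flat between -0.012 and 0.012 m and y of carton_small in the frame of carton_flat between -0.012 and 0.012 m and z of carton_small in the frame of gauge_insert between 0.029 and 0.038 m and angle between the y axis of carton_small and the y axis of carton_flat, either way round below 0.2 rad and linear speed of each of power_brick, fan_module, carton_flat, carton_small below 0.02 m/s and angular speed of each of power_brick, fan_module, carton_flat, carton_small below 0.2 rad/s and distance of each of carton_tall, drive_pouch from where it was at the start of the episode below 0.03 m); the robot touches nothing.
It fails at once if the tallest carton is moved by more than 30 mm (distance of carton_tall from where it was at the start of the episode above 0.03 m).
It fails at once if the pouch is moved by more than 30 mm (distance of drive_pouch from where it was at the start of the episode above 0.03 m).
It also fails if it takes over 102 s, if anything falls off the work surface, if the arm or the gripper's body presses on something with over 40 N, if the wrist force passes 120 N, or if a joint passes its speed limit or range.

## Working session

There is one attempt and no reset: what is moved stays moved. The work goes in short steps, Python scripts to look and compute and a tool call to move; the robot and the scene stay as the last step left them, time stands still between calls to the robot, and variables do not carry over. Pictures are saved under pics/ and viewed, and the job is handed in when it is done.

Besides the shell and the picture viewer there is one more tool, called after "Request:" by a JSON object that holds its "op" and its "data", one argument or row to a line. carry_out: Moves the arm, as the interface text tells. Its arguments: {"type":"object","properties":{"plan":{"type":"array","items":{"type":"object","properties":{"dx":{"type":"number"},"dy":{"type":"number"},"dz":{"type":"number"},"ax":{"type":"number"},"ay":{"type":"number"},"az":{"type":"number"},"grip":{"type":"number"}}}},"newtons":{"type":"number"}},"required":["plan"]}

```bash
ls; mkdir -p pics; python3 - <<'E'
from cell import status,cams,ctrl
import cv2
s=status.sense();print(s)
for n in("scene","top"):
    cv2.imwrite(f"pics/{n}0.png",cams.camera(n));print(cams.camera_params(n))
E
```

```text
pics
{'time_s': 0.0, 'joint_pos': array([ 1.21381958,  0.33390866,  0.03987747,  1.46629523, -0.01340806,
        1.34331369, -0.05850534]), 'qd': array([-2.76519264e-04, -6.28914991e-04,  9.11285223e-04,  1.71930113e-04,
       -9.36115438e-04,  3.54243856e-05,  7.40585023e-04]), 'joint_efforts': array([ 3.98572511e-04, -6.56356072e+01,  1.33522891e+00, -4.03811681e+01,
       -5.97855309e-02,  4.45906213e-02,  1.44424516e-04]), 'eef_pos': array([ 0.16555191, -0.6280599 ,  0.22164906]), 'tool_rot': array([[-9.66966297e-01, -5.24184580e-04,  2.54903719e-01],
       [-2.54904236e-01,  1.57385808e-03, -9.66965022e-01],
       [ 1.05685877e-04, -9.99998624e-01, -1.65548459e-03]]), 'force': array([-0.15822687,  0.81433712,  0.30285853]), 'torque': array([0.0081638 , 0.01049135, 0.04806093]), 'opening': 0.08698106436719803}
{'fx': 370.17718343602166, 'fy': 370.17718343602166, 'cx': 324.95523289826576, 'cy': 204.02079664298142, 'k1': -0.05584695392431106, 'cam_to_world': array([[-0.64566576, -0.49927201,  0.57779165, -0.05408756],
       [-0.76356207,  0.41278728, -0.49656784,  0.45019226],
       [ 0.00941738, -0.76179664, -0.64774779,  0.69997254],
       [ 0.        ,  0.        ,  0.        ,  1.        ]])}
{'fx': 463.73237754707645, 'fy': 463.73237754707645, 'cx': 313.4330594922762, 'cy': 199.7871221681837, 'k1': -0.04411101626916195, 'cam_to_world': array([[ 0.02246223, -0.98992624,  0.13979085,  0.30127634],
       [-0.99971168, -0.02342756, -0.00526358, -0.02504809],
       [ 0.00848551, -0.13963231, -0.99016706,  1.65337009],
       [ 0.        ,  0.        ,  0.        ,  1.        ]])}
```

View pics/scene0.png

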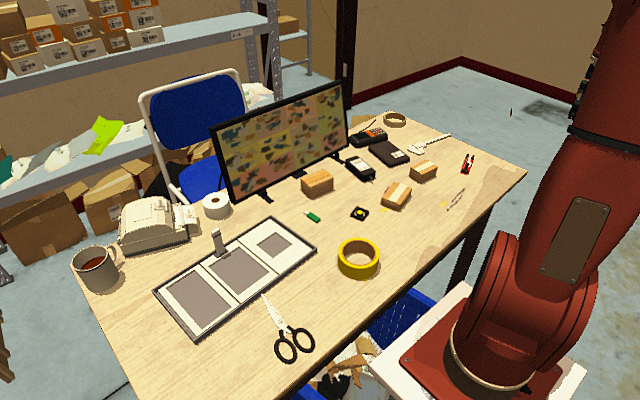

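View pics/top0.png

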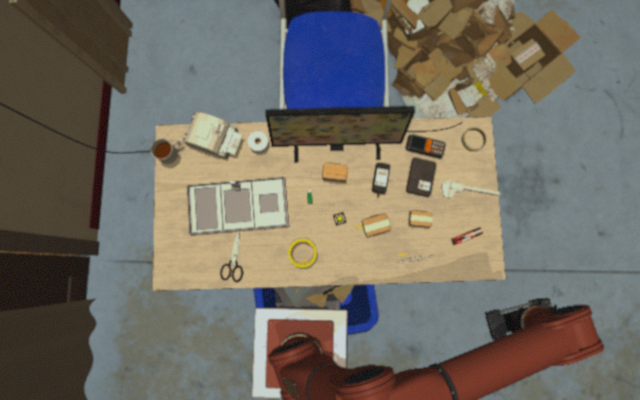

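Top view: the tray is at (238,206), with pockets left to right long, gauge and square. Cartons are at (335,172), (376,225) and (421,218). The brick is at (381,178), the pouch at (421,177) and the fan at (340,218). Next I'll zoom in.

```bash
cat > h.py <<'E'
import numpy as np,cv2
from cell import status,cams,ctrl
def cast(name,uv,z):
    p=cams.camera_params(name);K=np.array([[p['fx'],0,p['cx']],[0,p['fy'],p['cy']],[0,0,1]])
    n=cv2.undistortPoints(np.array(uv,float).reshape(-1,1,2),K,np.array([p['k1'],0,0,0])).reshape(-1,2)
    T=p['cam_to_world'];d=np.c_[n,np.ones(len(n))]@T[:3,:3].T;o=T[:3,3]
    return o+d*((np.broadcast_to(z,len(n))-o[2])/d[:,2])[:,None]
def proj(name,P):
    p=cams.camera_params(name);K=np.array([[p['fx'],0,p['cx']],[0,p['fy'],p['cy']],[0,0,1]])
    T=np.linalg.inv(p['cam_to_world'])
    return cv2.projectPoints(np.array(P,float).reshape(-1,1,3),cv2.Rodrigues(T[:3,:3])[0],T[:3,3],K,np.array([p['k1'],0,0,0]))[0].reshape(-1,2)
def crop(img,x0,y0,x1,y1,f,out):
    c=cv2.resize(img[y0:y1,x0:x1],None,fx=f,fy=f,interpolation=cv2.INTER_CUBIC)
    for i in range(x0-x0%20+20,x1,20):cv2.putText(c,str(i),((i-x0)*f,10),0,.35,(0,0,255),1);cv2.line(c,((i-x0)*f,12),((i-x0)*f,18),(0,0,255),1)
    for i in range(y0-y0%20+20,y1,20):cv2.putText(c,str(i),(0,(i-y0)*f),0,.35,(0,0,255),1)
    cv2.imwrite(out,c)
E
python3 - <<'E'
from h import *
t=cv2.imread('pics/top0.png');s=cv2.imread('pics/scene0.png')
crop(t,300,140,460,260,5,'pics/t_a.png');crop(t,175,160,305,260,6,'pics/t_b.png')
crop(s,280,110,480,240,4,'pics/s_a.png');crop(s,140,190,340,340,4,'pics/s_b.png')
E
```

```text
(no output)
```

View pics/t_a.png

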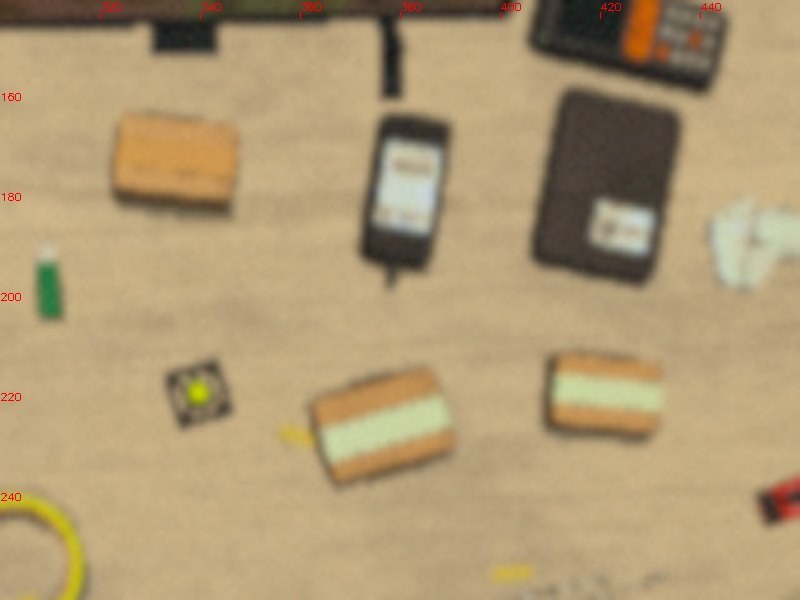

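View pics/t_b.png

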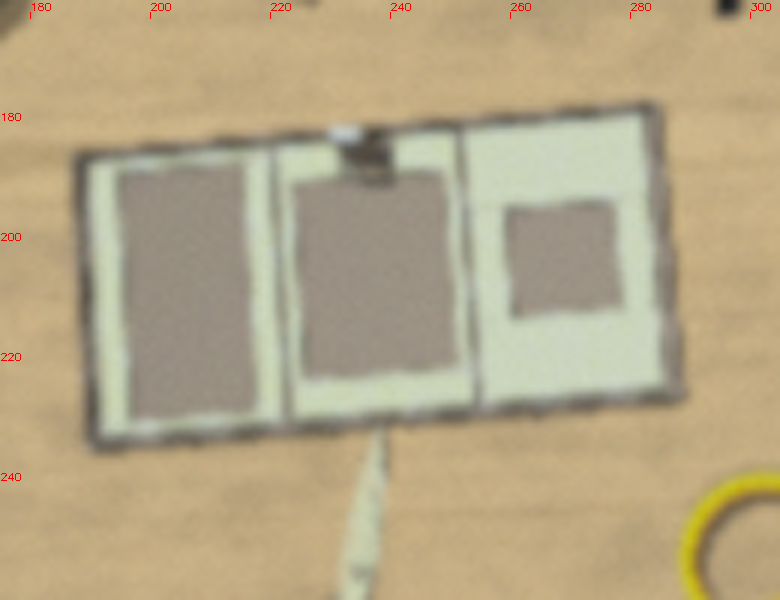

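View pics/s_a.png

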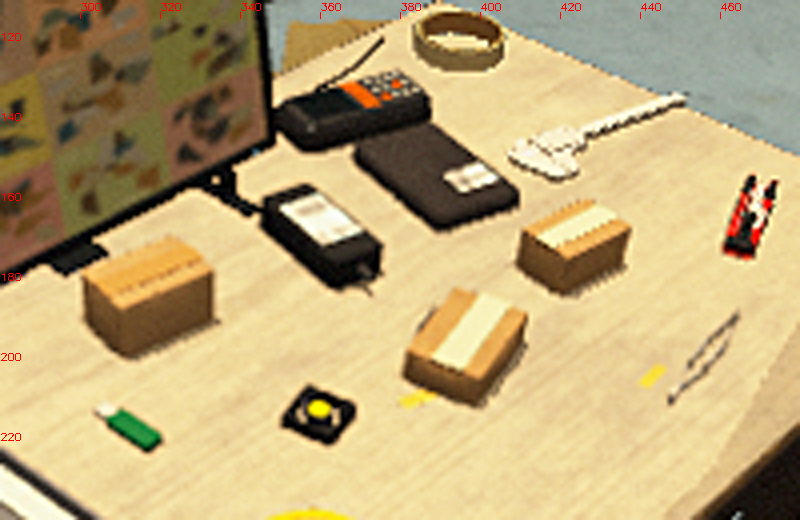

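View pics/s_b.png

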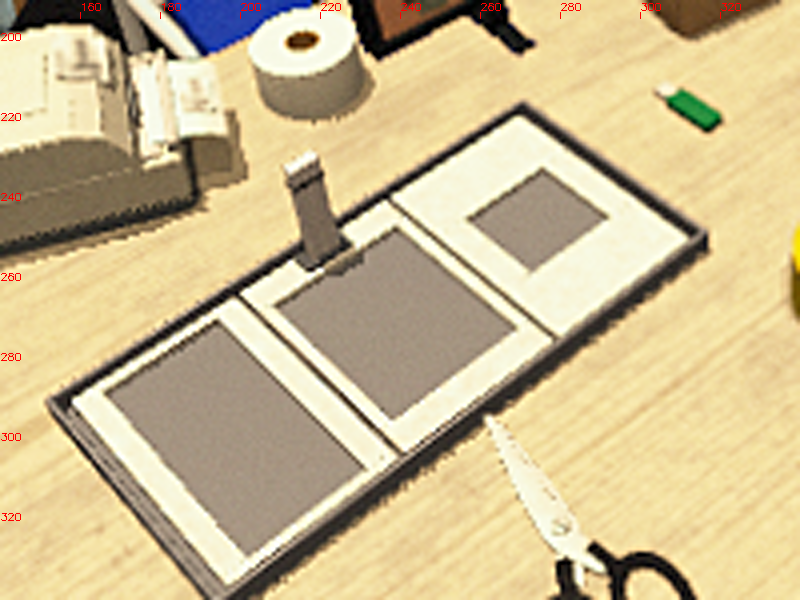

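```bash
python3 - <<'E'
from h import *
t=cv2.imread('pics/top0.png');L=cv2.cvtColor(t,cv2.COLOR_BGR2HSV)
for n,u,v in [('wood',350,195),('wood',400,230),('flat brown',370,218),('flat tape',376,225),('small brown',420,213),('small side',410,220),('tall top',335,168),('tall front',335,176),('tall shadow',335,181),('brick',377,190),('label',381,178),('pouch',415,170),('fan',336,222),('floor',205,206),('plate',270,190)]: print(n,L[v,u])
E
```

```text
wood [ 19  88 197]
wood [ 20  83 184]
flat brown [ 16 135 174]
flat tape [ 36  61 213]
small brown [ 17 146 191]
small side [ 22  94 144]
tall top [ 17 149 202]
tall front [ 17 140 199]
tall shadow [20 90 99]
brick [11 51 55]
label [ 53  16 213]
pouch [15 71 72]
fan [ 20  80 115]
floor [ 16  40 152]
plate [ 44  29 214]
```

```bash
cat > meas.py <<'E'
from h import *
def rect(mask,name,z,off=(0,0),f=6,show=True):
    # mask upsampled
    cs,_=cv2.findContours(mask,cv2.RETR_EXTERNAL,cv2.CHAIN_APPROX_NONE)
    c=max(cs,key=cv2.contourArea)
    h=cv2.convexHull(c).reshape(-1,2).astype(float)
    uv=(h+.5)/f-.5+np.array(off)
    P=cast(name,uv,z)
    (cx,cy),(w,l),a=cv2.minAreaRect((P[:,:2]*1000).astype(np.float32))
    if w>l: w,l,a=l,w,a-90   # a: angle of short(w) side
    long=a+90
    return (cx,cy,w,l,((long+90)%180)-90)
def up(img,b,f=6):
    return cv2.resize(img[b[1]:b[3],b[0]:b[2]],None,fx=f,fy=f,interpolation=cv2.INTER_CUBIC)
def hsvm(c,f):
    H=cv2.cvtColor(c,cv2.COLOR_BGR2HSV);return f(H[...,0].astype(int),H[...,1].astype(int),H[...,2].astype(int)).astype(np.uint8)*255
E
python3 - <<'E'
from meas import *
t=cv2.imread('pics/top0.png')
carton=lambda h,s,v:((s>112)&(v>150))|((s<72)&(v>190)&(h>24))
black=lambda h,s,v:(v<120)
objs={'flat':((358,208,396,242),carton,.031),'small':((406,206,440,232),carton,.041),'tall':((318,158,352,184),carton,.051),
'brick':((368,161,394,202),lambda h,s,v:(v<120)|((s<45)&(v>150)),.030),'fan':((328,208,352,230),lambda h,s,v:(v<130),.015),'pouch':((402,155,440,202),lambda h,s,v:(v<130)|(s<45),.018),
'longp':((190,184,220,232),lambda h,s,v:(s>28)&(v<180),.007),'gaugep':((222,188,251,224),lambda h,s,v:(s>28)&(v<180),.007),'sqp':((255,190,283,216),lambda h,s,v:(s>28)&(v<180),.007),
'tray':((180,170,296,240),lambda h,s,v:(s<60),.018)}
tiles=[]
for n,(b,f,z) in objs.items():
    m=hsvm(up(t,b),f)
    m=cv2.morphologyEx(m,cv2.MORPH_OPEN,np.ones((13,13),np.uint8)); m=cv2.morphologyEx(m,cv2.MORPH_CLOSE,np.ones((13,13),np.uint8))
    print(n,np.round(rect(m,'top',z,b[:2]),1))
    tt=cv2.resize(np.hstack([up(t,b),cv2.cvtColor(m,cv2.COLOR_GRAY2BGR)]),(260,140));tiles.append(tt)
while len(tiles)%3:tiles.append(tiles[-1]*0)
cv2.imwrite('pics/masks.png',np.vstack([np.hstack(tiles[i:i+3]) for i in range(0,len(tiles),3)]))
E
```

```text
flat [ 448.6 -255.6   61.3   91.1  -72.8]
small [ 473.2 -413.3   50.5   74.8   85.2]
tall [ 632.4 -106.2   55.1   88.2   84.7]
brick [ 612.3 -270.    52.8  117.8   -8.8]
fan [ 451.7 -118.6   10.7   11.3  -88.7]
pouch [ 624.4 -418.2   92.7  136.4  -11.4]
longp [497.2 358.5 103.  175.    2.7]
gaugep [507.2 239.6  96.8 129.7   2.4]
sqp [518.8 128.2  64.1  67.8 -81.5]
tray [505.6 237.6 187.  353.7 -83.4]
```

View pics/masks.png

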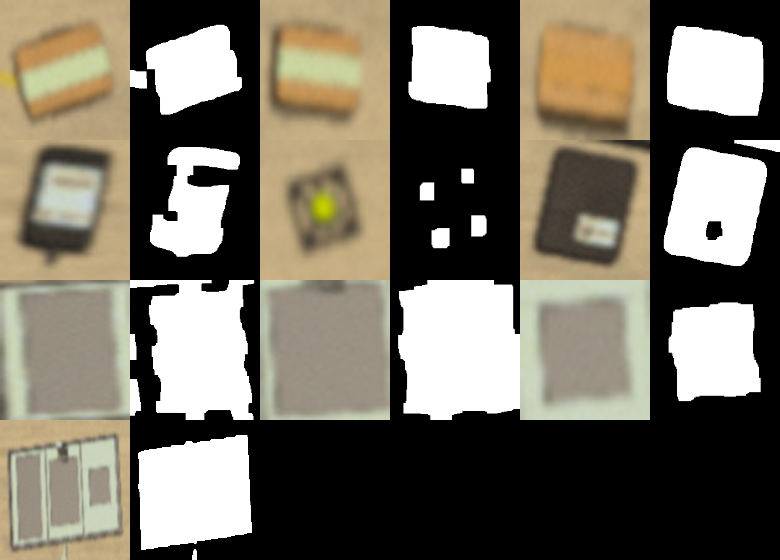

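```bash
python3 - <<'E'
from h import *
def rep(n,cam,q,off,f,z):
    uv=(np.array(q,float)+.5)/f-.5+np.array(off)
    P=cast(cam,uv,z)[:,:2]*1000
    e=np.linalg.norm(np.roll(P,-1,0)-P,axis=1)
    d1=(P[1]-P[0])+(P[2]-P[3]); d2=(P[2]-P[1])+(P[3]-P[0])
    print(n,cam,np.round(P.mean(0),1),np.round(e,0),'ang01',np.round(np.degrees(np.arctan2(d1[1],d1[0])),1),'ang12',np.round(np.degrees(np.arctan2(d2[1],d2[0])),1))
T=dict(flat=([(312,402),(433,368),(455,445),(338,487)],.031),small=([(553,355),(660,360),(660,437),(550,430)],.041),tall=([(120,115),(238,125),(234,203),(113,192)],.051),
brick=([(383,116),(450,124),(430,270),(362,258)],.03),fan=([(167,375),(215,362),(232,412),(182,428)],.015),pouch=([(565,88),(682,115),(650,283),(533,262)],.018))
S=dict(flat=([(455,288),(527,317),(482,383),(405,350)],.031),small=([(520,230),(578,198),(631,210),(572,252)],.041),tall=([(83,268),(168,237),(213,262),(122,307)],.051),
brick=([(262,195),(312,185),(380,240),(335,265)],.03),fan=([(283,410),(306,385),(356,403),(325,438)],.015))
T2=dict(long=([(117,168),(245,165),(258,410),(128,420)],.01),gauge=([(292,180),(444,170),(460,368),(303,380)],.01),sq=([(505,207),(614,200),(622,308),(512,318)],.01),tray=([(75,152),(657,103),(685,397),(93,448)],.018))
S2=dict(gauge=([(275,305),(398,228),(516,327),(397,420)],.01),sq=([(470,220),(545,168),(608,215),(532,270)],.01),long=([(105,390),(218,320),(366,466),(248,555)],.01),tray=([(50,405),(522,103),(706,236),(218,598)],.018))
for n,(q,z) in T.items(): rep(n,'top',q,(300,140),5,z)
for n,(q,z) in S.items(): rep(n,'scene',q,(280,110),4,z)
for n,(q,z) in T2.items(): rep(n,'top',q,(175,160),6,z)
for n,(q,z) in S2.items(): rep(n,'scene',q,(140,190),4,z)
# monitor bottom edge: top-left corner etc
print(cast('top',[(378,159)],0)*1000)
E
```

```text
flat top [ 447.3 -257.3] [89. 56. 88. 62.] ang01 -71.1 ang12 -163.2
small top [ 470.9 -411.4] [76. 54. 78. 53.] ang01 -91.9 ang12 178.3
tall top [ 630.5 -106.7] [84. 56. 85. 56.] ang01 -93.7 ang12 176.9
brick top [ 614.9 -272.4] [ 48. 107.  49. 104.] ang01 -97.1 ang12 172.1
fan top [ 467.9 -127.4] [35. 38. 37. 39.] ang01 -72.2 ang12 -161.9
pouch top [ 624.6 -419.8] [ 87. 126.  85. 131.] ang01 -100.4 ang12 169.0
flat scene [ 447.9 -254.9] [60. 88. 61. 88.] ang01 -165.9 ang12 108.3
small scene [ 479.9 -418.2] [72. 43. 84. 46.] ang01 -87.8 ang12 -161.5
tall scene [ 636.8 -108.7] [75. 46. 86. 56.] ang01 -93.4 ang12 178.9
brick scene [ 620.5 -275.4] [ 45.  92.  51. 110.] ang01 -98.5 ang12 169.7
fan scene [ 470.7 -126.5] [32. 39. 44. 39.] ang01 -73.9 ang12 -168.1
long top [494.9 350.1] [ 77. 147.  77. 152.] ang01 -85.7 ang12 -174.1
gauge top [507.1 238.6] [ 91. 119.  93. 120.] ang01 -84.5 ang12 -173.6
sq top [519.3 126.7] [65. 65. 66. 67.] ang01 -84.2 ang12 -174.1
tray top [506.2 235.8] [349. 177. 349. 177.] ang01 -83.7 ang12 -173.0
gauge scene [510.2 234.7] [ 90. 115.  90. 121.] ang01 -83.2 ang12 -173.3
sq scene [523.5 122.5] [64. 61. 64. 61.] ang01 -82.7 ang12 -173.7
long scene [498.7 346.6] [ 74. 147.  75. 150.] ang01 -84.0 ang12 -173.5
tray scene [506.1 237.4] [349. 177. 346. 171.] ang01 -83.7 ang12 -173.3
[[ 690.78810909 -266.3796102     0.        ]]
```

```bash
cat > go.py <<'E'
import sys
from h import *
from scipy.spatial.transform import Rotation as Rn
def go(x,y,z,jaw,n):
    """rows: equal straight-line steps to (x,y,z) mm world, jaw angle deg, n rows"""
    s=status.sense();p=s['eef_pos']*1000;R=s['tool_rot']
    Rt=np.array([[0,0,0]]*3,float);a=np.radians(jaw)
    zz=np.array([np.cos(a),np.sin(a),0]);yy=np.array([0,0,-1.]);Rt=np.c_[np.cross(yy,zz),yy,zz]
    rv=Rn.from_matrix(R.T@Rt).as_rotvec();step=rv/n
    d=(np.array([x,y,z])-p)/10/n
    print('pos',np.round(p,1),'jaw',np.round(np.degrees(np.arctan2(R[1,2],R[0,2])),1),'F',np.round(s['force'],1),'open',round(s['opening']*1000,1),'t',round(s['time_s'],1),'q7',round(s['joint_pos'][6],2))
    print('d',np.round((np.array([x,y,z])-p),1),'turn',np.round(step,4))
    Rk=R
    for k in range(n):
        print(np.round(Rk.T@d,2).tolist(),end=' ')
        Rk=Rk@Rn.from_rotvec(step).as_matrix()
    print()
if __name__=='__main__': go(*map(float,sys.argv[1:5]),int(sys.argv[5]))
E
python3 go.py 614 -272 150 -98 20
```

```text
pos [ 165.6 -628.1  221.7] jaw -75.2 F [-0.1  0.2  0. ] open 87.2 t 0.1 q7 -0.06
d [448.4 356.1 -71.7] turn [0.0001 0.0199 0.    ]
[-2.62, 0.36, -1.15] [-2.6, 0.36, -1.2] [-2.57, 0.36, -1.25] [-2.55, 0.36, -1.3] [-2.52, 0.36, -1.35] [-2.49, 0.36, -1.4] [-2.47, 0.36, -1.45] [-2.44, 0.36, -1.5] [-2.41, 0.36, -1.55] [-2.38, 0.36, -1.6] [-2.34, 0.36, -1.64] [-2.31, 0.36, -1.69] [-2.28, 0.36, -1.74] [-2.24, 0.36, -1.78] [-2.21, 0.36, -1.83] [-2.17, 0.36, -1.87] [-2.13, 0.36, -1.91] [-2.09, 0.36, -1.95] [-2.05, 0.36, -2.0] [-2.01, 0.36, -2.04]
```

Request:
{"op": "carry_out", "data": {
  "plan": [
    {"dx": -2.6, "dy": 0.3, "dz": -1.2, "ay": 0.033},
    {"dx": -2.6, "dy": 0.3, "dz": -1.2, "ay": 0.033},
    {"dx": -2.6, "dy": 0.3, "dz": -1.3, "ay": 0.033},
    {"dx": -2.5, "dy": 0.3, "dz": -1.4, "ay": 0.033},
    {"dx": -2.5, "dy": 0.3, "dz": -1.5, "ay": 0.033},
    {"dx": -2.4, "dy": 0.3, "dz": -1.6, "ay": 0.033},
    {"dx": -2.4, "dy": 0.3, "dz": -1.6, "ay": 0.033},
    {"dx": -2.3, "dy": 0.3, "dz": -1.7, "ay": 0.033},
    {"dx": -2.3, "dy": 0.3, "dz": -1.8, "ay": 0.033},
    {"dx": -2.2, "dy": 0.3, "dz": -1.9, "ay": 0.033},
    {"dx": -2.1, "dy": 0.3, "dz": -2.0, "ay": 0.033},
    {"dx": -2.1, "dy": 0.3, "dz": -2.0, "ay": 0.033}
  ]
}}

```text
invalid input at $.plan[0]: expected keys dx, dy, dz, ax, ay, az, grip
```

```bash
python3 go.py 614 -272 130 -98 8
```

```text
pos [ 165.6 -628.1  221.7] jaw -75.2 F [-0.1  0.2  0. ] open 87.2 t 0.1 q7 -0.06
d [448.4 356.1 -91.7] turn [0.0002 0.0497 0.    ]
[-6.56, 1.15, -2.87] [-6.4, 1.15, -3.2] [-6.24, 1.15, -3.51] [-6.06, 1.15, -3.82] [-5.86, 1.15, -4.11] [-5.65, 1.15, -4.4] [-5.42, 1.15, -4.67] [-5.18, 1.15, -4.94]
```

All keys are required.

Request:
{"op": "carry_out", "data": {
  "plan": [
    {"dx": -2.6, "dy": 0.3, "dz": -1.2, "ax": 0, "ay": 0.033, "az": 0, "grip": 0},
    {"dx": -2.6, "dy": 0.3, "dz": -1.2, "ax": 0, "ay": 0.033, "az": 0, "grip": 0},
    {"dx": -2.6, "dy": 0.3, "dz": -1.3, "ax": 0, "ay": 0.033, "az": 0, "grip": 0},
    {"dx": -2.5, "dy": 0.3, "dz": -1.4, "ax": 0, "ay": 0.033, "az": 0, "grip": 0},
    {"dx": -2.5, "dy": 0.3, "dz": -1.5, "ax": 0, "ay": 0.033, "az": 0, "grip": 0},
    {"dx": -2.4, "dy": 0.3, "dz": -1.6, "ax": 0, "ay": 0.033, "az": 0, "grip": 0},
    {"dx": -2.4, "dy": 0.3, "dz": -1.6, "ax": 0, "ay": 0.033, "az": 0, "grip": 0},
    {"dx": -2.3, "dy": 0.3, "dz": -1.7, "ax": 0, "ay": 0.033, "az": 0, "grip": 0},
    {"dx": -2.3, "dy": 0.3, "dz": -1.8, "ax": 0, "ay": 0.033, "az": 0, "grip": 0},
    {"dx": -2.2, "dy": 0.3, "dz": -1.9, "ax": 0, "ay": 0.033, "az": 0, "grip": 0},
    {"dx": -2.1, "dy": 0.3, "dz": -2.0, "ax": 0, "ay": 0.033, "az": 0, "grip": 0},
    {"dx": -2.1, "dy": 0.3, "dz": -2.0, "ax": 0, "ay": 0.033, "az": 0, "grip": 0}
  ]
}}

```text
time_s: 1.1
eef_pos: [0.4388, -0.4128, 0.1861]
tool_rot: [[-0.99, -0.001, -0.139], [0.139, 0.0, -0.99], [0.001, -1.0, -0.0]]
force: [0.2, -0.1, -0.0]
opening: 0.0869
```

```bash
python3 go.py 614 -272 130 -98 8
```

```text
pos [ 438.8 -412.8  186.1] jaw -98.0 F [ 0.2 -0.1 -0. ] open 86.9 t 1.1 q7 -1.05
d [175.2 140.8 -56.1] turn [ 0.0001 -0.      0.0001]
[-1.92, 0.7, -2.05] [-1.92, 0.7, -2.05] [-1.92, 0.7, -2.05] [-1.92, 0.7, -2.05] [-1.92, 0.7, -2.05] [-1.92, 0.7, -2.05] [-1.92, 0.7, -2.05] [-1.92, 0.7, -2.05]
```

Request:
{"op": "carry_out", "data": {
  "plan": [
    {"dx": -1.9, "dy": 0.7, "dz": -2.0, "ax": 0, "ay": 0, "az": 0, "grip": 0},
    {"dx": -1.9, "dy": 0.7, "dz": -2.0, "ax": 0, "ay": 0, "az": 0, "grip": 0},
    {"dx": -1.9, "dy": 0.7, "dz": -2.0, "ax": 0, "ay": 0, "az": 0, "grip": 0},
    {"dx": -1.9, "dy": 0.7, "dz": -2.0, "ax": 0, "ay": 0, "az": 0, "grip": 0},
    {"dx": -1.9, "dy": 0.7, "dz": -2.0, "ax": 0, "ay": 0, "az": 0, "grip": 0},
    {"dx": -1.9, "dy": 0.7, "dz": -2.0, "ax": 0, "ay": 0, "az": 0, "grip": 0},
    {"dx": -1.9, "dy": 0.7, "dz": -2.0, "ax": 0, "ay": 0, "az": 0, "grip": 0},
    {"dx": -1.9, "dy": 0.7, "dz": -2.0, "ax": 0, "ay": 0, "az": 0, "grip": 0},
    {"dx": 0, "dy": 0, "dz": 0, "ax": 0, "ay": 0, "az": 0, "grip": 0},
    {"dx": 0, "dy": 0, "dz": 0, "ax": 0, "ay": 0, "az": 0, "grip": 0}
  ]
}}

```text
time_s: 1.93
eef_pos: [0.6113, -0.2741, 0.1293]
tool_rot: [[-0.991, -0.002, -0.134], [0.134, 0.002, -0.991], [0.002, -1.0, -0.001]]
force: [-0.4, -0.4, 0.3]
opening: 0.0869
```

```bash
python3 go.py 614 -272 10 -98 10; python3 - <<'E'
from h import *
s=cams.camera('scene');crop(s,280,90,480,240,4,'pics/s1.png')
E
```

```text
pos [ 611.3 -274.1  129.3] jaw -97.7 F [-0.4 -0.4  0.3] open 86.9 t 1.9 q7 -1.41
d [   2.7    2.1 -119.3] turn [0.0001 0.0005 0.0002]
[-0.03, 1.19, -0.02] [-0.03, 1.19, -0.02] [-0.03, 1.19, -0.02] [-0.03, 1.19, -0.02] [-0.02, 1.19, -0.02] [-0.02, 1.19, -0.02] [-0.02, 1.19, -0.02] [-0.02, 1.19, -0.02] [-0.02, 1.19, -0.02] [-0.02, 1.19, -0.02]
```

View pics/s1.png

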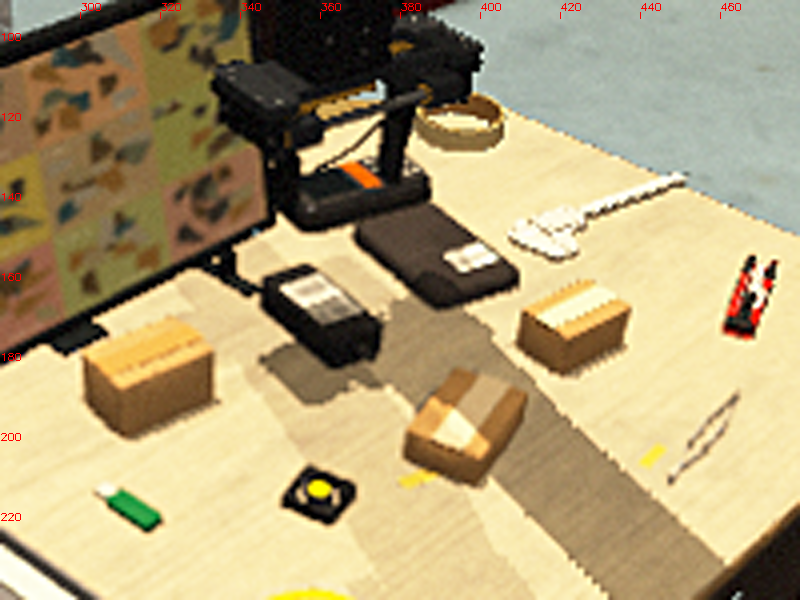

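The gripper fingers (near (350,132) and (378,128)) are over the brick, which is at about (360,168). I'll go down.

Request:
{"op": "carry_out", "data": {
  "plan": [
    {"dx": 0, "dy": 2.0, "dz": -0.2, "ax": 0, "ay": 0, "az": 0, "grip": 0},
    {"dx": 0, "dy": 2.0, "dz": 0, "ax": 0, "ay": 0, "az": 0, "grip": 0},
    {"dx": -0.2, "dy": 2.0, "dz": 0, "ax": 0, "ay": 0, "az": 0, "grip": 0},
    {"dx": 0, "dy": 2.0, "dz": 0, "ax": 0, "ay": 0, "az": 0, "grip": 0},
    {"dx": 0, "dy": 2.0, "dz": 0, "ax": 0, "ay": 0, "az": 0, "grip": 0},
    {"dx": 0, "dy": 1.0, "dz": 0, "ax": 0, "ay": 0, "az": 0, "grip": 0},
    {"dx": 0, "dy": 0.6, "dz": 0, "ax": 0, "ay": 0, "az": 0, "grip": 0},
    {"dx": 0, "dy": 0.2, "dz": 0, "ax": 0, "ay": 0, "az": 0, "grip": 0},
    {"dx": 0, "dy": 0, "dz": 0, "ax": 0, "ay": 0, "az": 0, "grip": 0}
  ]
}}

```text
time_s: 2.73
eef_pos: [0.6129, -0.2754, 0.013]
tool_rot: [[-0.99, 0.0, -0.138], [0.138, -0.0, -0.99], [-0.0, -1.0, 0.0]]
force: [0.3, 0.2, -0.4]
opening: 0.0869
```

Request:
{"op": "carry_out", "data": {
  "newtons": 25,
  "plan": [
    {"dx": 0, "dy": 0, "dz": 0, "ax": 0, "ay": 0, "az": 0, "grip": 1},
    {"dx": 0, "dy": 0, "dz": 0, "ax": 0, "ay": 0, "az": 0, "grip": 1},
    {"dx": 0, "dy": 0, "dz": 0, "ax": 0, "ay": 0, "az": 0, "grip": 1},
    {"dx": 0, "dy": 0, "dz": 0, "ax": 0, "ay": 0, "az": 0, "grip": 1},
    {"dx": 0, "dy": 0, "dz": 0, "ax": 0, "ay": 0, "az": 0, "grip": 1},
    {"dx": 0, "dy": 0, "dz": 0, "ax": 0, "ay": 0, "az": 0, "grip": 1}
  ]
}}

```text
time_s: 3.23
eef_pos: [0.613, -0.2747, 0.0128]
tool_rot: [[-0.99, 0.0, -0.138], [0.138, -0.0, -0.99], [-0.0, -1.0, -0.0]]
force: [0.9, 0.5, 0.4]
opening: 0.0549
```

Request:
{"op": "carry_out", "data": {
  "newtons": 25,
  "plan": [
    {"dx": 0, "dy": 0, "dz": 0, "ax": 0, "ay": 0, "az": 0, "grip": 1},
    {"dx": 0, "dy": 0, "dz": 0, "ax": 0, "ay": 0, "az": 0, "grip": 1},
    {"dx": 0, "dy": -0.5, "dz": 0, "ax": 0, "ay": 0, "az": 0, "grip": 1},
    {"dx": 0, "dy": -1.5, "dz": 0, "ax": 0, "ay": 0, "az": 0, "grip": 1},
    {"dx": 0, "dy": -2, "dz": 0, "ax": 0, "ay": 0, "az": 0, "grip": 1},
    {"dx": 0, "dy": -2, "dz": 0, "ax": 0, "ay": 0, "az": 0, "grip": 1},
    {"dx": 0, "dy": -2, "dz": 0, "ax": 0, "ay": 0, "az": 0, "grip": 1},
    {"dx": 0, "dy": -1, "dz": 0, "ax": 0, "ay": 0, "az": 0, "grip": 1}
  ]
}}

```text
time_s: 3.9
eef_pos: [0.6138, -0.2751, 0.1054]
tool_rot: [[-0.99, 0.003, -0.138], [0.138, -0.001, -0.99], [-0.003, -1.0, 0.001]]
force: [0.2, -0.6, -1.7]
opening: 0.0521
```

```bash
python3 go.py 496 348.5 100 -83.6 24; python3 - <<'E'
from h import *
s=cams.camera('scene');crop(s,280,70,480,220,4,'pics/s2.png')
E
```

```text
pos [ 613.8 -275.1  105.4] jaw -97.9 F [ 0.2 -0.6 -1.7] open 52.1 t 3.9 q7 -1.42
d [-117.8  623.6   -5.4] turn [-0.     -0.0104 -0.0001]
[0.84, 0.02, -2.51] [0.82, 0.02, -2.51] [0.79, 0.02, -2.52] [0.77, 0.02, -2.53] [0.74, 0.02, -2.54] [0.71, 0.02, -2.55] [0.69, 0.02, -2.55] [0.66, 0.02, -2.56] [0.63, 0.02, -2.57] [0.61, 0.02, -2.57] [0.58, 0.02, -2.58] [0.55, 0.02, -2.59] [0.53, 0.02, -2.59] [0.5, 0.02, -2.6] [0.47, 0.02, -2.6] [0.44, 0.02, -2.61] [0.42, 0.02, -2.61] [0.39, 0.02, -2.62] [0.36, 0.02, -2.62] [0.34, 0.02, -2.62] [0.31, 0.02, -2.63] [0.28, 0.02, -2.63] [0.25, 0.02, -2.63] [0.23, 0.02, -2.63]
```

View pics/s2.png

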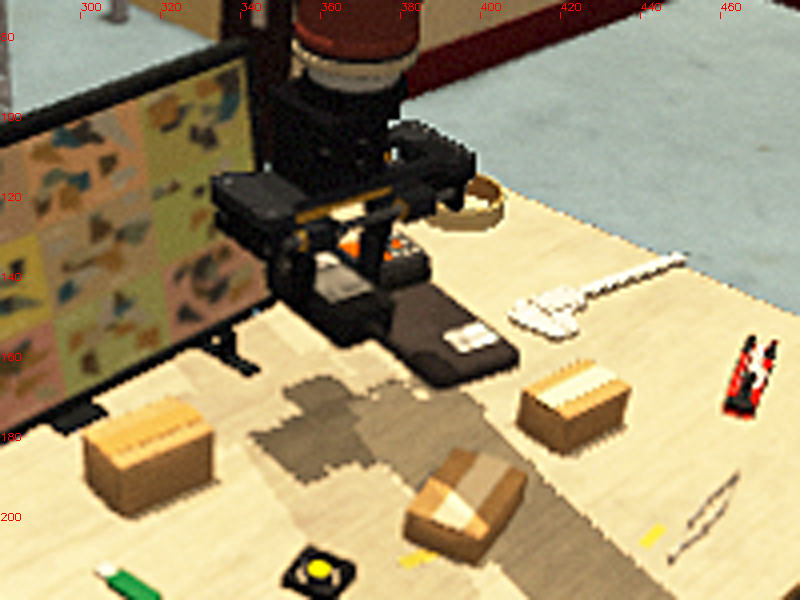

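Brick held (opening 52 mm). I'll raise it more to clear the post.

Request:
{"op": "carry_out", "data": {
  "plan": [
    {"dx": 0.8, "dy": -0.5, "dz": -2.5, "ax": 0, "ay": -0.01, "az": 0, "grip": 1},
    {"dx": 0.8, "dy": -0.5, "dz": -2.5, "ax": 0, "ay": -0.01, "az": 0, "grip": 1},
    {"dx": 0.8, "dy": -0.5, "dz": -2.5, "ax": 0, "ay": -0.01, "az": 0, "grip": 1},
    {"dx": 0.8, "dy": -0.5, "dz": -2.5, "ax": 0, "ay": -0.01, "az": 0, "grip": 1},
    {"dx": 0.7, "dy": -0.5, "dz": -2.5, "ax": 0, "ay": -0.01, "az": 0, "grip": 1},
    {"dx": 0.7, "dy": -0.5, "dz": -2.5, "ax": 0, "ay": -0.01, "az": 0, "grip": 1},
    {"dx": 0.7, "dy": -0.5, "dz": -2.6, "ax": 0, "ay": -0.01, "az": 0, "grip": 1},
    {"dx": 0.7, "dy": 0, "dz": -2.6, "ax": 0, "ay": -0.01, "az": 0, "grip": 1},
    {"dx": 0.6, "dy": 0, "dz": -2.6, "ax": 0, "ay": -0.01, "az": 0, "grip": 1},
    {"dx": 0.6, "dy": 0, "dz": -2.6, "ax": 0, "ay": -0.01, "az": 0, "grip": 1},
    {"dx": 0.6, "dy": 0, "dz": -2.6, "ax": 0, "ay": -0.01, "az": 0, "grip": 1},
    {"dx": 0.6, "dy": 0, "dz": -2.6, "ax": 0, "ay": -0.01, "az": 0, "grip": 1}
  ]
}}

```text
time_s: 4.95
eef_pos: [0.5536, 0.0384, 0.1366]
tool_rot: [[-1.0, -0.001, -0.018], [0.018, -0.0, -1.0], [0.001, -1.0, 0.0]]
force: [-0.0, 0.7, -1.2]
opening: 0.0515
```

Request:
{"op": "carry_out", "data": {
  "plan": [
    {"dx": 0.5, "dy": 0, "dz": -2.6, "ax": 0, "ay": -0.01, "az": 0, "grip": 1},
    {"dx": 0.5, "dy": 0, "dz": -2.6, "ax": 0, "ay": -0.01, "az": 0, "grip": 1},
    {"dx": 0.5, "dy": 0, "dz": -2.6, "ax": 0, "ay": -0.01, "az": 0, "grip": 1},
    {"dx": 0.4, "dy": 0, "dz": -2.6, "ax": 0, "ay": -0.01, "az": 0, "grip": 1},
    {"dx": 0.4, "dy": 0, "dz": -2.6, "ax": 0, "ay": -0.01, "az": 0, "grip": 1},
    {"dx": 0.4, "dy": 0, "dz": -2.6, "ax": 0, "ay": -0.01, "az": 0, "grip": 1},
    {"dx": 0.4, "dy": 0, "dz": -2.6, "ax": 0, "ay": -0.01, "az": 0, "grip": 1},
    {"dx": 0.3, "dy": 0, "dz": -2.6, "ax": 0, "ay": -0.01, "az": 0, "grip": 1},
    {"dx": 0.3, "dy": 0, "dz": -2.6, "ax": 0, "ay": -0.01, "az": 0, "grip": 1},
    {"dx": 0.3, "dy": 0, "dz": -2.6, "ax": 0, "ay": -0.01, "az": 0, "grip": 1},
    {"dx": 0.3, "dy": 0, "dz": -2.6, "ax": 0, "ay": -0.01, "az": 0, "grip": 1},
    {"dx": 0, "dy": 0, "dz": 0, "ax": 0, "ay": 0, "az": 0, "grip": 1}
  ]
}}

```text
time_s: 5.95
eef_pos: [0.4993, 0.3279, 0.1368]
tool_rot: [[-0.995, -0.002, 0.099], [-0.099, 0.003, -0.995], [0.002, -1.0, -0.003]]
force: [-0.5, 0.2, -1.8]
opening: 0.0522
```

```bash
python3 go.py 496 348.5 100 -83.6 3; python3 - <<'E'
from h import *
s=cams.camera('scene');crop(s,140,150,340,300,4,'pics/s3.png')
s=cams.camera('top');crop(s,175,160,305,260,6,'pics/t3.png')
E
```

```text
pos [499.3 327.9 136.8] jaw -84.3 F [-0.5  0.2 -1.8] open 52.2 t 6.0 q7 -2.27
d [ -3.3  20.6 -36.8] turn [ 0.0011 -0.0042  0.0006]
[0.04, 1.23, -0.69] [0.04, 1.23, -0.69] [0.03, 1.23, -0.69]
```

View pics/s3.png

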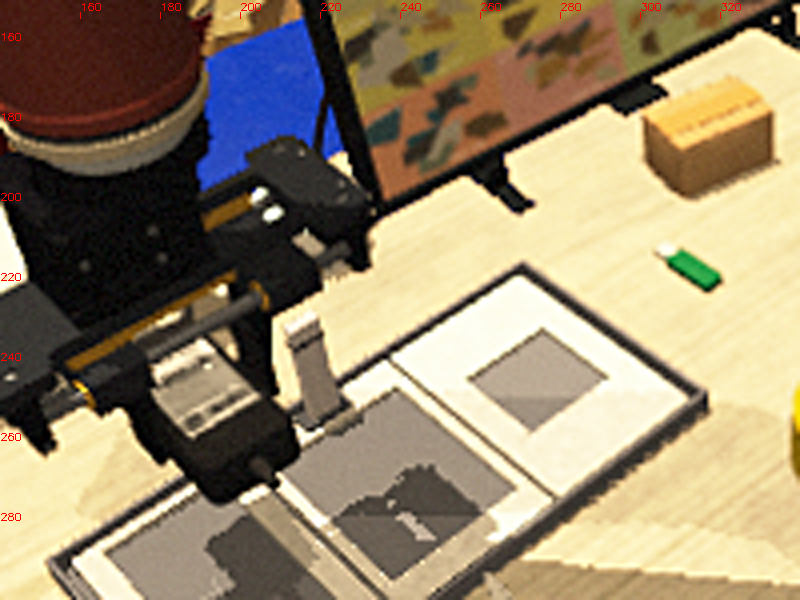

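View pics/t3.png

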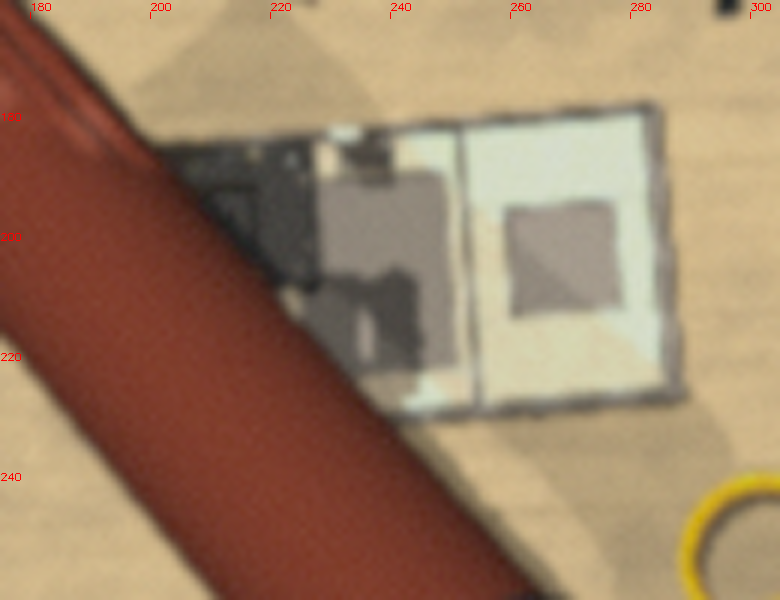

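Request:
{"op": "carry_out", "data": {
  "plan": [
    {"dx": 0.1, "dy": 1.5, "dz": -0.7, "ax": 0, "ay": -0.006, "az": 0, "grip": 1},
    {"dx": 0.1, "dy": 2, "dz": -0.7, "ax": 0, "ay": -0.006, "az": 0, "grip": 1},
    {"dx": 0, "dy": 2, "dz": -0.7, "ax": 0, "ay": 0, "az": 0, "grip": 1},
    {"dx": 0, "dy": 2, "dz": 0, "ax": 0, "ay": 0, "az": 0, "grip": 1},
    {"dx": 0, "dy": 2, "dz": 0, "ax": 0, "ay": 0, "az": 0, "grip": 1},
    {"dx": 0, "dy": 0.8, "dz": 0, "ax": 0, "ay": 0, "az": 0, "grip": 1},
    {"dx": 0, "dy": 0, "dz": 0, "ax": 0, "ay": 0, "az": 0, "grip": 1},
    {"dx": 0, "dy": 0, "dz": 0, "ax": 0, "ay": 0, "az": 0, "grip": 1}
  ]
}}

```text
time_s: 6.72
eef_pos: [0.4988, 0.3418, 0.0347]
tool_rot: [[-0.995, -0.0, 0.103], [-0.103, -0.001, -0.995], [0.0, -1.0, 0.0]]
force: [1.0, 0.6, -1.0]
opening: 0.0516
```

```bash
python3 go.py 494 348.5 22 -83.6 3; python3 - <<'E'
from h import *
s=cams.camera('scene');crop(s,120,210,290,350,4,'pics/s4.png')
E
```

```text
pos [498.8 341.8  34.7] jaw -84.1 F [ 1.   0.6 -1. ] open 51.6 t 6.7 q7 -2.34
d [ -4.8   6.7 -12.7] turn [-0.0002 -0.003   0.0002]
[0.13, 0.42, -0.24] [0.13, 0.42, -0.24] [0.13, 0.42, -0.24]
```

View pics/s4.png

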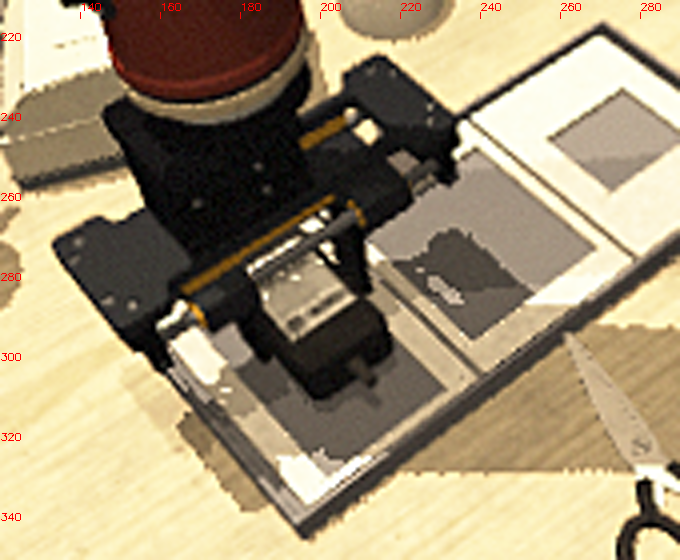

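```bash
python3 - <<'E'
from h import *
P=cast('scene',[(197.4,309.4),(217.9,297.9)],.022)*1000;print(P)
m=P.mean(0)[:2];a=np.radians(6.2);print('centre est',m+63.5*np.array([np.cos(a),np.sin(a)]))
E
```

```text
[[459.2801025  363.29858849  22.        ]
 [457.93131149 315.21033815  22.        ]]
centre est [521.73429321 346.11242241]
```

```bash
python3 - <<'E'
from h import *
A=cast('top',(np.array([(372,225),(432,235),(362,258),(430,270),(392,285),(383,116),(450,124)])+.5)/5-.5+[300,140],.030)*1000
print('start top',np.round(A,0)[:, :2].tolist())
B=cast('scene',(np.array([(280+0,218),(345,200)])+.5)/4-.5+[0,0],.03)
# s_a picks label near edge: (327,243),(366,222); top near edge (335,265),(380,240)
C=cast('scene',(np.array([(327,243),(366,222),(335,265),(380,240)])+.5)/4-.5+[280,110],.030)*1000
print('start scene',np.round(C,0)[:, :2].tolist())
D=cast('scene',(np.array([(295,340),(355,300),(305,375),(390,320)])+.5)/4-.5+[120,210],.052)*1000
print('now scene',np.round(D,0)[:, :2].tolist())
E
```

```text
start top [[590.0, -248.0], [584.0, -291.0], [566.0, -241.0], [559.0, -289.0], [547.0, -262.0], [670.0, -256.0], [665.0, -304.0]]
start scene [[595.0, -257.0], [596.0, -301.0], [570.0, -241.0], [572.0, -292.0]]
now scene [[476.0, 357.0], [479.0, 321.0], [452.0, 363.0], [455.0, 312.0]]
```

Request:
{"op": "carry_out", "data": {
  "plan": [
    {"dx": 0.2, "dy": 0, "dz": -0.7, "ax": 0, "ay": -0.008, "az": 0, "grip": 1},
    {"dx": 0, "dy": 0.6, "dz": 0, "ax": 0, "ay": 0, "az": 0, "grip": 1},
    {"dx": 0, "dy": 0.6, "dz": 0, "ax": 0, "ay": 0, "az": 0, "grip": 1},
    {"dx": 0, "dy": 0.2, "dz": 0, "ax": 0, "ay": 0, "az": 0, "grip": 1},
    {"dx": 0, "dy": 0, "dz": 0, "ax": 0, "ay": 0, "az": 0, "grip": 1},
    {"dx": 0, "dy": 0, "dz": 0, "ax": 0, "ay": 0, "az": 0, "grip": 1}
  ]
}}

```text
time_s: 7.27
eef_pos: [0.4956, 0.3492, 0.0203]
tool_rot: [[-0.994, -0.0, 0.111], [-0.111, -0.0, -0.994], [0.0, -1.0, 0.0]]
force: [0.2, -0.2, -1.9]
opening: 0.0522
```

Request:
{"op": "carry_out", "data": {
  "plan": [
    {"dx": 0, "dy": 0, "dz": 0, "ax": 0, "ay": 0, "az": 0, "grip": 0.2},
    {"dx": 0, "dy": 0, "dz": 0, "ax": 0, "ay": 0, "az": 0, "grip": 0},
    {"dx": 0, "dy": 0, "dz": 0, "ax": 0, "ay": 0, "az": 0, "grip": 0},
    {"dx": 0, "dy": 0, "dz": 0, "ax": 0, "ay": 0, "az": 0, "grip": 0},
    {"dx": 0, "dy": 0, "dz": 0, "ax": 0, "ay": 0, "az": 0, "grip": 0},
    {"dx": 0, "dy": -1, "dz": 0, "ax": 0, "ay": 0, "az": 0, "grip": 0},
    {"dx": 0, "dy": -2, "dz": 0, "ax": 0, "ay": 0, "az": 0, "grip": 0},
    {"dx": 0, "dy": -3, "dz": 0, "ax": 0, "ay": 0, "az": 0, "grip": 0},
    {"dx": 0, "dy": -3, "dz": 0, "ax": 0, "ay": 0, "az": 0, "grip": 0},
    {"dx": 0, "dy": -2, "dz": 0, "ax": 0, "ay": 0, "az": 0, "grip": 0}
  ]
}}

```text
time_s: 8.1
eef_pos: [0.4963, 0.3502, 0.1343]
tool_rot: [[-0.994, 0.002, 0.112], [-0.112, 0.002, -0.994], [-0.003, -1.0, -0.002]]
force: [0.9, 1.1, 0.1]
opening: 0.087
```

```bash
python3 go.py 469 -127 120 -72 20
```

```text
pos [496.3 350.2 134.3] jaw -83.6 F [0.9 1.1 0.1] open 87.0 t 8.1 q7 -2.3
d [ -27.3 -477.2  -14.3] turn [ 0.0001 -0.0101 -0.0001]
[0.4, 0.07, 2.36] [0.43, 0.07, 2.35] [0.45, 0.07, 2.35] [0.47, 0.07, 2.34] [0.5, 0.07, 2.34] [0.52, 0.07, 2.33] [0.54, 0.07, 2.33] [0.57, 0.07, 2.32] [0.59, 0.07, 2.32] [0.61, 0.07, 2.31] [0.64, 0.07, 2.3] [0.66, 0.07, 2.3] [0.68, 0.07, 2.29] [0.71, 0.07, 2.28] [0.73, 0.07, 2.28] [0.75, 0.07, 2.27] [0.78, 0.07, 2.26] [0.8, 0.07, 2.25] [0.82, 0.07, 2.24] [0.84, 0.07, 2.24]
```

Request:
{"op": "carry_out", "data": {
  "plan": [
    {"dx": 0.4, "dy": 0, "dz": 2.4, "ax": 0, "ay": -0.01, "az": 0, "grip": 0},
    {"dx": 0.4, "dy": 0, "dz": 2.4, "ax": 0, "ay": -0.01, "az": 0, "grip": 0},
    {"dx": 0.5, "dy": 0, "dz": 2.4, "ax": 0, "ay": -0.01, "az": 0, "grip": 0},
    {"dx": 0.5, "dy": 0, "dz": 2.3, "ax": 0, "ay": -0.01, "az": 0, "grip": 0},
    {"dx": 0.5, "dy": 0, "dz": 2.3, "ax": 0, "ay": -0.01, "az": 0, "grip": 0},
    {"dx": 0.5, "dy": 0, "dz": 2.3, "ax": 0, "ay": -0.01, "az": 0, "grip": 0},
    {"dx": 0.5, "dy": 0, "dz": 2.3, "ax": 0, "ay": -0.01, "az": 0, "grip": 0},
    {"dx": 0.6, "dy": 0, "dz": 2.3, "ax": 0, "ay": -0.01, "az": 0, "grip": 0},
    {"dx": 0.6, "dy": 0, "dz": 2.3, "ax": 0, "ay": -0.01, "az": 0, "grip": 0},
    {"dx": 0.6, "dy": 0, "dz": 2.3, "ax": 0, "ay": -0.01, "az": 0, "grip": 0},
    {"dx": 0.6, "dy": 0.1, "dz": 2.3, "ax": 0, "ay": -0.01, "az": 0, "grip": 0},
    {"dx": 0.7, "dy": 0.1, "dz": 2.3, "ax": 0, "ay": -0.01, "az": 0, "grip": 0}
  ]
}}

```text
time_s: 9.1
eef_pos: [0.4789, 0.0626, 0.1295]
tool_rot: [[-0.973, 0.001, 0.231], [-0.231, 0.0, -0.973], [-0.001, -1.0, 0.0]]
force: [1.2, 0.7, 0.4]
opening: 0.087
```

Request:
{"op": "carry_out", "data": {
  "plan": [
    {"dx": 0.7, "dy": 1.0, "dz": 2.3, "ax": 0, "ay": -0.01, "az": 0, "grip": 0},
    {"dx": 0.7, "dy": 1.0, "dz": 2.3, "ax": 0, "ay": -0.01, "az": 0, "grip": 0},
    {"dx": 0.7, "dy": 1.0, "dz": 2.3, "ax": 0, "ay": -0.01, "az": 0, "grip": 0},
    {"dx": 0.7, "dy": 1.0, "dz": 2.3, "ax": 0, "ay": -0.01, "az": 0, "grip": 0},
    {"dx": 0.7, "dy": 1.0, "dz": 2.3, "ax": 0, "ay": -0.01, "az": 0, "grip": 0},
    {"dx": 0.8, "dy": 1.0, "dz": 2.2, "ax": 0, "ay": -0.01, "az": 0, "grip": 0},
    {"dx": 0.8, "dy": 0.5, "dz": 2.2, "ax": 0, "ay": -0.01, "az": 0, "grip": 0},
    {"dx": 0.8, "dy": 0, "dz": 2.2, "ax": 0, "ay": -0.01, "az": 0, "grip": 0},
    {"dx": 0, "dy": 0, "dz": 0, "ax": 0, "ay": 0, "az": 0, "grip": 0},
    {"dx": 0, "dy": 0, "dz": 0, "ax": 0, "ay": 0, "az": 0, "grip": 0}
  ]
}}

```text
time_s: 9.93
eef_pos: [0.4697, -0.1278, 0.0642]
tool_rot: [[-0.953, 0.001, 0.304], [-0.304, -0.0, -0.953], [-0.001, -1.0, 0.0]]
force: [-0.3, 0.1, 0.0]
opening: 0.0873
```

```bash
python3 go.py 469 -127 5 -72 5; python3 - <<'E'
from h import *
s=cams.camera('scene');crop(s,270,110,440,250,4,'pics/s5.png')
t=cams.camera('top');crop(t,175,160,305,260,6,'pics/t5.png')
E
```

```text
pos [ 469.7 -127.8   64.2] jaw -72.3 F [-0.3  0.1  0. ] open 87.3 t 9.9 q7 -1.13
d [ -0.7   0.8 -59.2] turn [-0.0001 -0.001  -0.0001]
[0.01, 1.18, -0.02] [0.01, 1.18, -0.02] [0.01, 1.18, -0.02] [0.01, 1.18, -0.02] [0.01, 1.18, -0.02]
```

View pics/s5.png

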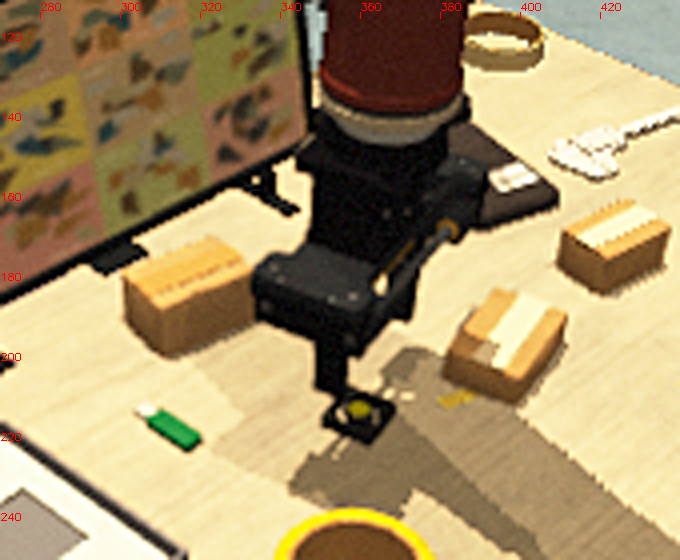

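View pics/t5.png

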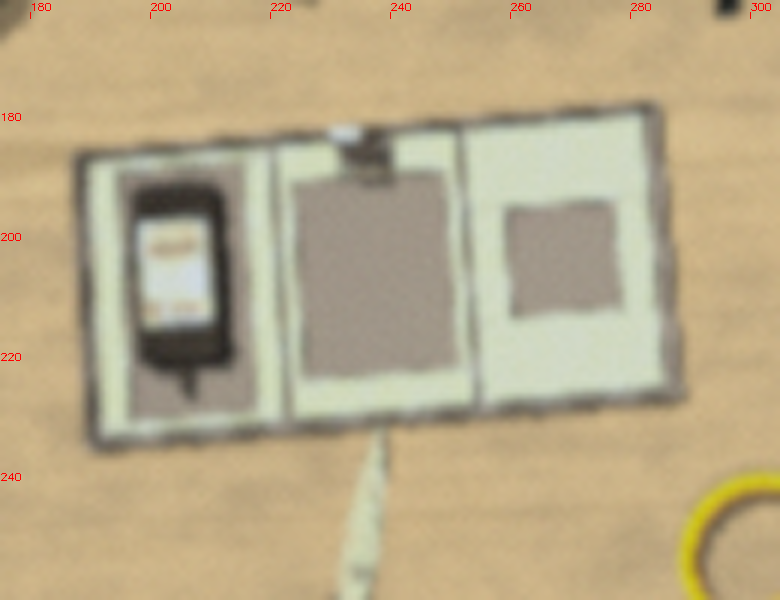

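The brick sits in the long pocket with floor visible all round it. The fan (near (358,212)) is under the fingers.

Request:
{"op": "carry_out", "data": {
  "newtons": 15,
  "plan": [
    {"dx": 0, "dy": 1.5, "dz": 0, "ax": 0, "ay": 0, "az": 0, "grip": 0},
    {"dx": 0, "dy": 2, "dz": 0, "ax": 0, "ay": 0, "az": 0, "grip": 0},
    {"dx": 0, "dy": 1.5, "dz": 0, "ax": 0, "ay": 0, "az": 0, "grip": 0},
    {"dx": 0, "dy": 0.7, "dz": 0, "ax": 0, "ay": 0, "az": 0, "grip": 0},
    {"dx": 0, "dy": 0, "dz": 0, "ax": 0, "ay": 0, "az": 0, "grip": 0},
    {"dx": 0, "dy": 0, "dz": 0, "ax": 0, "ay": 0, "az": 0, "grip": 1},
    {"dx": 0, "dy": 0, "dz": 0, "ax": 0, "ay": 0, "az": 0, "grip": 1},
    {"dx": 0, "dy": 0, "dz": 0, "ax": 0, "ay": 0, "az": 0, "grip": 1},
    {"dx": 0, "dy": 0, "dz": 0, "ax": 0, "ay": 0, "az": 0, "grip": 1},
    {"dx": 0, "dy": 0, "dz": 0, "ax": 0, "ay": 0, "az": 0, "grip": 1},
    {"dx": 0, "dy": 0, "dz": 0, "ax": 0, "ay": 0, "az": 0, "grip": 1},
    {"dx": 0, "dy": 0, "dz": 0, "ax": 0, "ay": 0, "az": 0, "grip": 1}
  ]
}}

```text
time_s: 11.03
eef_pos: [0.4697, -0.1268, 0.0067]
tool_rot: [[-0.952, 0.0, 0.307], [-0.307, -0.0, -0.952], [-0.0, -1.0, 0.0]]
force: [0.6, 0.6, -0.2]
opening: 0.0481
```

Request:
{"op": "carry_out", "data": {
  "plan": [
    {"dx": 0, "dy": 0, "dz": 0, "ax": 0, "ay": 0, "az": 0, "grip": 1},
    {"dx": 0, "dy": 0, "dz": 0, "ax": 0, "ay": 0, "az": 0, "grip": 1},
    {"dx": 0, "dy": -0.5, "dz": 0, "ax": 0, "ay": 0, "az": 0, "grip": 1},
    {"dx": 0, "dy": -1.5, "dz": 0, "ax": 0, "ay": 0, "az": 0, "grip": 1},
    {"dx": 0, "dy": -2, "dz": 0, "ax": 0, "ay": 0, "az": 0, "grip": 1},
    {"dx": 0, "dy": -1, "dz": 0, "ax": 0, "ay": 0, "az": 0, "grip": 1}
  ]
}}

```text
time_s: 11.53
eef_pos: [0.4703, -0.1268, 0.0585]
tool_rot: [[-0.952, 0.002, 0.307], [-0.307, -0.0, -0.952], [-0.001, -1.0, 0.001]]
force: [0.7, -0.4, -0.2]
opening: 0.0397
```

```bash
python3 go.py 520.5 125 50 -83.6 11; python3 - <<'E'
from h import *
s=cams.camera('scene');crop(s,270,110,440,250,4,'pics/s6.png')
E
```

```text
pos [ 470.3 -126.8   58.5] jaw -72.1 F [ 0.7 -0.4 -0.2] open 39.7 t 11.5 q7 -1.14
d [ 50.2 251.8  -8.5] turn [-0.      0.0182 -0.0001]
[-1.14, 0.08, -2.04] [-1.1, 0.08, -2.06] [-1.06, 0.08, -2.08] [-1.02, 0.08, -2.1] [-0.99, 0.08, -2.12] [-0.95, 0.08, -2.13] [-0.91, 0.08, -2.15] [-0.87, 0.08, -2.17] [-0.83, 0.08, -2.18] [-0.79, 0.08, -2.2] [-0.75, 0.08, -2.21]
```

View pics/s6.png

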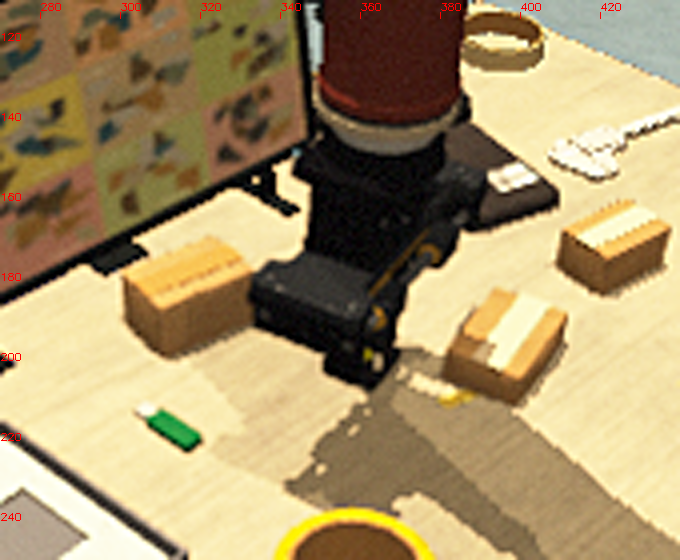

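Fan held (39.7 mm), visible at about (362,200). Carrying it to the square pocket.

Request:
{"op": "carry_out", "data": {
  "plan": [
    {"dx": -1.1, "dy": 0, "dz": -2.1, "ax": 0, "ay": 0.018, "az": 0, "grip": 1},
    {"dx": -1.1, "dy": 0, "dz": -2.1, "ax": 0, "ay": 0.018, "az": 0, "grip": 1},
    {"dx": -1.1, "dy": 0, "dz": -2.1, "ax": 0, "ay": 0.018, "az": 0, "grip": 1},
    {"dx": -1.0, "dy": 0, "dz": -2.1, "ax": 0, "ay": 0.018, "az": 0, "grip": 1},
    {"dx": -1.0, "dy": 0, "dz": -2.1, "ax": 0, "ay": 0.018, "az": 0, "grip": 1},
    {"dx": -0.9, "dy": 0, "dz": -2.1, "ax": 0, "ay": 0.018, "az": 0, "grip": 1},
    {"dx": -0.9, "dy": 0, "dz": -2.1, "ax": 0, "ay": 0.018, "az": 0, "grip": 1},
    {"dx": -0.9, "dy": 0, "dz": -2.2, "ax": 0, "ay": 0.018, "az": 0, "grip": 1},
    {"dx": -0.8, "dy": 0, "dz": -2.2, "ax": 0, "ay": 0.018, "az": 0, "grip": 1},
    {"dx": -0.8, "dy": 0, "dz": -2.2, "ax": 0, "ay": 0.018, "az": 0, "grip": 1},
    {"dx": -0.8, "dy": 0.3, "dz": -2.2, "ax": 0, "ay": 0.018, "az": 0, "grip": 1},
    {"dx": 0, "dy": 0.3, "dz": 0, "ax": 0, "ay": 0, "az": 0, "grip": 1}
  ]
}}

```text
time_s: 12.58
eef_pos: [0.5197, 0.1312, 0.0505]
tool_rot: [[-0.993, 0.001, 0.118], [-0.118, 0.003, -0.993], [-0.001, -1.0, -0.003]]
force: [-0.7, 0.6, -0.1]
opening: 0.0395
```

Request:
{"op": "carry_out", "data": {
  "plan": [
    {"dx": 0, "dy": 0, "dz": 0, "ax": 0, "ay": 0, "az": 0, "grip": 1}
  ]
}}

```text
time_s: 12.67
eef_pos: [0.5187, 0.127, 0.0495]
tool_rot: [[-0.993, -0.001, 0.116], [-0.116, 0.0, -0.993], [0.001, -1.0, -0.001]]
force: [-0.4, -1.0, -0.2]
opening: 0.0399
```

```bash
python3 go.py 520.5 125 15.5 -83.6 3
```

```text
pos [518.7 127.   49.5] jaw -83.3 F [-0.4 -1.  -0.2] open 39.9 t 12.7 q7 -1.89
d [  1.8  -2.  -34. ] turn [0.0002 0.0016 0.0005]
[-0.05, 1.13, 0.08] [-0.05, 1.13, 0.08] [-0.05, 1.13, 0.07]
```

Request:
{"op": "carry_out", "data": {
  "plan": [
    {"dx": -0.1, "dy": 1.5, "dz": 0.2, "ax": 0, "ay": 0, "az": 0, "grip": 1},
    {"dx": -0.1, "dy": 1.2, "dz": 0, "ax": 0, "ay": 0, "az": 0, "grip": 1},
    {"dx": 0, "dy": 0.7, "dz": 0, "ax": 0, "ay": 0, "az": 0, "grip": 1},
    {"dx": 0, "dy": 0, "dz": 0, "ax": 0, "ay": 0, "az": 0, "grip": 1},
    {"dx": 0, "dy": 0, "dz": 0, "ax": 0, "ay": 0, "az": 0, "grip": 1}
  ]
}}

```text
time_s: 13.08
eef_pos: [0.5211, 0.1234, 0.0161]
tool_rot: [[-0.994, -0.001, 0.113], [-0.113, -0.0, -0.994], [0.001, -1.0, 0.0]]
force: [-0.0, -0.8, -0.2]
opening: 0.0397
```

Release and lift.

Request:
{"op": "carry_out", "data": {
  "plan": [
    {"dx": 0, "dy": 0, "dz": 0, "ax": 0, "ay": 0, "az": 0, "grip": 0.4},
    {"dx": 0, "dy": 0, "dz": 0, "ax": 0, "ay": 0, "az": 0, "grip": 0.3},
    {"dx": 0, "dy": 0, "dz": 0, "ax": 0, "ay": 0, "az": 0, "grip": 0.2},
    {"dx": 0, "dy": 0, "dz": 0, "ax": 0, "ay": 0, "az": 0, "grip": 0},
    {"dx": 0, "dy": -1, "dz": 0, "ax": 0, "ay": 0, "az": 0, "grip": 0},
    {"dx": 0, "dy": -2, "dz": 0, "ax": 0, "ay": 0, "az": 0, "grip": 0},
    {"dx": 0, "dy": -3, "dz": 0, "ax": 0, "ay": 0, "az": 0, "grip": 0},
    {"dx": 0, "dy": -3, "dz": 0, "ax": 0, "ay": 0, "az": 0, "grip": 0},
    {"dx": 0, "dy": -1, "dz": 0, "ax": 0, "ay": 0, "az": 0, "grip": 0}
  ]
}}

```text
time_s: 13.83
eef_pos: [0.5236, 0.1248, 0.1218]
tool_rot: [[-0.993, 0.006, 0.114], [-0.114, 0.001, -0.993], [-0.006, -1.0, -0.001]]
force: [1.6, 0.8, -0.2]
opening: 0.0855
```

```bash
python3 go.py 447.5 -256 110 17 20
```

```text
pos [523.6 124.8 121.8] jaw -83.5 F [ 1.6  0.8 -0.2] open 85.5 t 13.8 q7 -1.85
d [ -76.1 -380.8  -11.8] turn [-0.0002 -0.0877 -0.0002]
[0.6, 0.05, 1.85] [0.75, 0.05, 1.79] [0.91, 0.05, 1.72] [1.06, 0.05, 1.63] [1.19, 0.05, 1.53] [1.32, 0.05, 1.42] [1.44, 0.05, 1.3] [1.55, 0.05, 1.17] [1.65, 0.05, 1.03] [1.73, 0.05, 0.88] [1.8, 0.05, 0.73] [1.86, 0.05, 0.56] [1.9, 0.05, 0.4] [1.93, 0.06, 0.23] [1.94, 0.06, 0.06] [1.94, 0.06, -0.11] [1.92, 0.06, -0.28] [1.89, 0.06, -0.44] [1.84, 0.06, -0.61] [1.78, 0.06, -0.77]
```

Request:
{"op": "carry_out", "data": {
  "plan": [
    {"dx": 0.6, "dy": 0, "dz": 1.9, "ax": 0, "ay": -0.088, "az": 0, "grip": 0},
    {"dx": 0.8, "dy": 0, "dz": 1.8, "ax": 0, "ay": -0.088, "az": 0, "grip": 0},
    {"dx": 0.9, "dy": 0, "dz": 1.7, "ax": 0, "ay": -0.088, "az": 0, "grip": 0},
    {"dx": 1.1, "dy": 0, "dz": 1.6, "ax": 0, "ay": -0.088, "az": 0, "grip": 0},
    {"dx": 1.2, "dy": 0, "dz": 1.5, "ax": 0, "ay": -0.088, "az": 0, "grip": 0},
    {"dx": 1.3, "dy": 0, "dz": 1.4, "ax": 0, "ay": -0.088, "az": 0, "grip": 0},
    {"dx": 1.4, "dy": 0, "dz": 1.3, "ax": 0, "ay": -0.088, "az": 0, "grip": 0},
    {"dx": 1.5, "dy": 0, "dz": 1.2, "ax": 0, "ay": -0.088, "az": 0, "grip": 0},
    {"dx": 1.6, "dy": 0, "dz": 1.0, "ax": 0, "ay": -0.088, "az": 0, "grip": 0},
    {"dx": 1.7, "dy": 0, "dz": 0.9, "ax": 0, "ay": -0.088, "az": 0, "grip": 0},
    {"dx": 1.8, "dy": 0, "dz": 0.7, "ax": 0, "ay": -0.088, "az": 0, "grip": 0},
    {"dx": 1.9, "dy": 0, "dz": 0.6, "ax": 0, "ay": -0.088, "az": 0, "grip": 0}
  ]
}}

```text
time_s: 14.83
eef_pos: [0.4763, -0.1046, 0.1172]
tool_rot: [[-0.386, 0.001, 0.922], [-0.923, -0.0, -0.386], [-0.0, -1.0, 0.001]]
force: [0.1, 0.1, 0.2]
opening: 0.0868
```

Request:
{"op": "carry_out", "data": {
  "plan": [
    {"dx": 1.9, "dy": 0, "dz": 0.4, "ax": 0, "ay": -0.088, "az": 0, "grip": 0},
    {"dx": 1.9, "dy": 0, "dz": 0.2, "ax": 0, "ay": -0.088, "az": 0, "grip": 0},
    {"dx": 1.9, "dy": 0, "dz": 0, "ax": 0, "ay": -0.088, "az": 0, "grip": 0},
    {"dx": 1.9, "dy": 0, "dz": -0.1, "ax": 0, "ay": -0.088, "az": 0, "grip": 0},
    {"dx": 1.9, "dy": 0, "dz": -0.3, "ax": 0, "ay": -0.088, "az": 0, "grip": 0},
    {"dx": 1.9, "dy": 0, "dz": -0.4, "ax": 0, "ay": -0.088, "az": 0, "grip": 0},
    {"dx": 1.8, "dy": 0, "dz": -0.6, "ax": 0, "ay": -0.088, "az": 0, "grip": 0},
    {"dx": 1.8, "dy": 0, "dz": -0.8, "ax": 0, "ay": -0.088, "az": 0, "grip": 0},
    {"dx": 0, "dy": 0, "dz": 0, "ax": 0, "ay": 0, "az": 0, "grip": 0},
    {"dx": 0, "dy": 0, "dz": 0, "ax": 0, "ay": 0, "az": 0, "grip": 0},
    {"dx": 0, "dy": 0, "dz": 0, "ax": 0, "ay": 0, "az": 0, "grip": 0}
  ]
}}

```text
time_s: 15.75
eef_pos: [0.4464, -0.2541, 0.1169]
tool_rot: [[0.297, 0.0, 0.955], [-0.955, 0.0, 0.297], [-0.0, -1.0, 0.0]]
force: [-0.8, 0.4, 0.6]
opening: 0.087
```

```bash
python3 go.py 447.5 -256 12 17 5; python3 - <<'E'
from h import *
s=cams.camera('scene');crop(s,300,90,480,240,4,'pics/s7.png')
t=cams.camera('top');crop(t,175,160,305,260,6,'pics/t7.png')
E
```

```text
pos [ 446.4 -254.1  116.9] jaw 17.3 F [-0.8  0.4  0.6] open 87.0 t 15.8 q7 0.7
d [   1.1   -1.9 -104.9] turn [-0.0001  0.001  -0.    ]
[0.04, 2.1, 0.01] [0.04, 2.1, 0.01] [0.04, 2.1, 0.01] [0.04, 2.1, 0.01] [0.04, 2.1, 0.01]
```

View pics/s7.png

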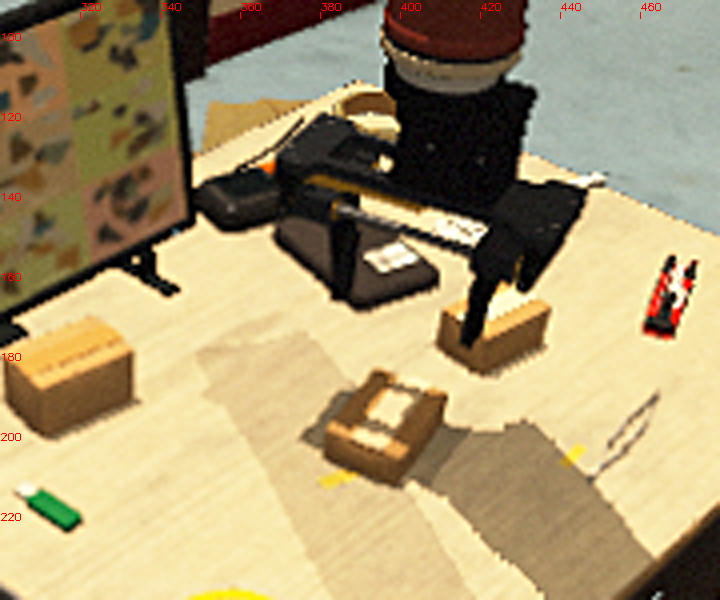

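View pics/t7.png

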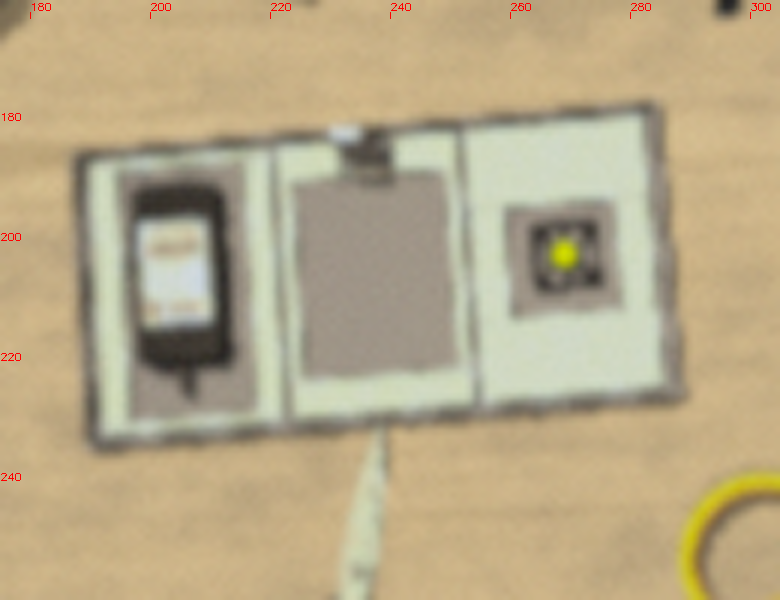

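Fan is centred in its pocket at (269,203). Descend on the flat carton.

Request:
{"op": "carry_out", "data": {
  "newtons": 20,
  "plan": [
    {"dx": 0.2, "dy": 2, "dz": 0.1, "ax": 0, "ay": 0, "az": 0, "grip": 0},
    {"dx": 0, "dy": 2.5, "dz": 0, "ax": 0, "ay": 0, "az": 0, "grip": 0},
    {"dx": 0, "dy": 2, "dz": 0, "ax": 0, "ay": 0, "az": 0, "grip": 0},
    {"dx": 0, "dy": 1.5, "dz": 0, "ax": 0, "ay": 0, "az": 0, "grip": 0},
    {"dx": 0, "dy": 1.5, "dz": 0, "ax": 0, "ay": 0, "az": 0, "grip": 0},
    {"dx": 0, "dy": 0.9, "dz": 0, "ax": 0, "ay": 0, "az": 0, "grip": 0},
    {"dx": 0, "dy": 0, "dz": 0, "ax": 0, "ay": 0, "az": 0, "grip": 0},
    {"dx": 0, "dy": 0, "dz": 0, "ax": 0, "ay": 0, "az": 0, "grip": 1},
    {"dx": 0, "dy": 0, "dz": 0, "ax": 0, "ay": 0, "az": 0, "grip": 1},
    {"dx": 0, "dy": 0, "dz": 0, "ax": 0, "ay": 0, "az": 0, "grip": 1},
    {"dx": 0, "dy": 0, "dz": 0, "ax": 0, "ay": 0, "az": 0, "grip": 1},
    {"dx": 0, "dy": 0, "dz": 0, "ax": 0, "ay": 0, "az": 0, "grip": 1}
  ]
}}

```text
time_s: 16.85
eef_pos: [0.4484, -0.2566, 0.0134]
tool_rot: [[0.298, 0.001, 0.954], [-0.954, -0.001, 0.298], [0.001, -1.0, 0.001]]
force: [-0.5, -0.2, 4.5]
opening: 0.0666
```

Request:
{"op": "carry_out", "data": {
  "plan": [
    {"dx": 0, "dy": 0, "dz": 0, "ax": 0, "ay": 0, "az": 0, "grip": 1},
    {"dx": 0, "dy": -0.5, "dz": 0, "ax": 0, "ay": 0, "az": 0, "grip": 1},
    {"dx": 0, "dy": -1.5, "dz": 0, "ax": 0, "ay": 0, "az": 0, "grip": 1},
    {"dx": 0, "dy": -2, "dz": 0, "ax": 0, "ay": 0, "az": 0, "grip": 1},
    {"dx": 0, "dy": -2, "dz": 0, "ax": 0, "ay": 0, "az": 0, "grip": 1},
    {"dx": 0, "dy": -2, "dz": 0, "ax": 0, "ay": 0, "az": 0, "grip": 1}
  ]
}}

```text
time_s: 17.35
eef_pos: [0.4473, -0.2561, 0.0935]
tool_rot: [[0.298, -0.001, 0.954], [-0.954, 0.0, 0.298], [-0.001, -1.0, -0.001]]
force: [0.7, 0.5, -0.5]
opening: 0.0663
```

```bash
python3 go.py 508 237.5 110 96.4 22; python3 - <<'E'
from h import *
s=cams.camera('scene');crop(s,300,90,480,240,4,'pics/s8.png')
E
```

```text
pos [ 447.3 -256.1   93.5] jaw 17.4 F [ 0.7  0.5 -0.5] open 66.3 t 17.4 q7 0.69
d [ 60.7 493.6  16.5] turn [ 0.     -0.0627 -0.    ]
[-2.06, -0.07, 0.93] [-2.0, -0.07, 1.06] [-1.93, -0.07, 1.18] [-1.85, -0.07, 1.3] [-1.76, -0.07, 1.41] [-1.67, -0.07, 1.52] [-1.57, -0.07, 1.62] [-1.47, -0.07, 1.72] [-1.36, -0.07, 1.81] [-1.24, -0.07, 1.89] [-1.12, -0.07, 1.96] [-0.99, -0.08, 2.03] [-0.87, -0.08, 2.09] [-0.73, -0.08, 2.14] [-0.6, -0.08, 2.18] [-0.46, -0.08, 2.21] [-0.32, -0.08, 2.24] [-0.18, -0.08, 2.25] [-0.04, -0.08, 2.26] [0.1, -0.08, 2.26] [0.25, -0.08, 2.25] [0.39, -0.08, 2.23]
```

View pics/s8.png

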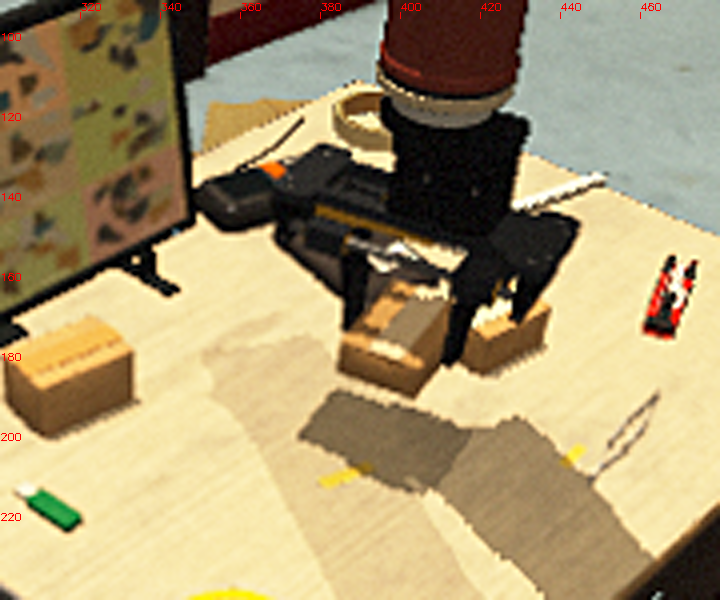

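Flat carton held level at (390,170). Raise a little more on the way, to clear the post.

Request:
{"op": "carry_out", "data": {
  "plan": [
    {"dx": -2.1, "dy": -0.4, "dz": 0.9, "ax": 0, "ay": -0.063, "az": 0, "grip": 1},
    {"dx": -2.0, "dy": -0.4, "dz": 1.1, "ax": 0, "ay": -0.063, "az": 0, "grip": 1},
    {"dx": -1.9, "dy": -0.4, "dz": 1.2, "ax": 0, "ay": -0.063, "az": 0, "grip": 1},
    {"dx": -1.9, "dy": -0.4, "dz": 1.3, "ax": 0, "ay": -0.063, "az": 0, "grip": 1},
    {"dx": -1.8, "dy": -0.4, "dz": 1.4, "ax": 0, "ay": -0.063, "az": 0, "grip": 1},
    {"dx": -1.7, "dy": -0.4, "dz": 1.5, "ax": 0, "ay": -0.063, "az": 0, "grip": 1},
    {"dx": -1.6, "dy": -0.4, "dz": 1.6, "ax": 0, "ay": -0.063, "az": 0, "grip": 1},
    {"dx": -1.5, "dy": -0.4, "dz": 1.7, "ax": 0, "ay": -0.063, "az": 0, "grip": 1},
    {"dx": -1.4, "dy": -0.3, "dz": 1.8, "ax": 0, "ay": -0.063, "az": 0, "grip": 1},
    {"dx": -1.2, "dy": -0.3, "dz": 1.9, "ax": 0, "ay": -0.063, "az": 0, "grip": 1},
    {"dx": -1.1, "dy": 0, "dz": 2.0, "ax": 0, "ay": -0.063, "az": 0, "grip": 1},
    {"dx": -1.0, "dy": 0, "dz": 2.0, "ax": 0, "ay": -0.063, "az": 0, "grip": 1}
  ]
}}

```text
time_s: 18.4
eef_pos: [0.4795, 0.0166, 0.131]
tool_rot: [[0.875, 0.001, 0.484], [-0.484, 0.0, 0.875], [0.0, -1.0, 0.0]]
force: [1.2, -0.3, -0.7]
opening: 0.0665
```

Request:
{"op": "carry_out", "data": {
  "plan": [
    {"dx": -0.9, "dy": 0, "dz": 2.1, "ax": 0, "ay": -0.063, "az": 0, "grip": 1},
    {"dx": -0.7, "dy": 0, "dz": 2.1, "ax": 0, "ay": -0.063, "az": 0, "grip": 1},
    {"dx": -0.6, "dy": 0, "dz": 2.2, "ax": 0, "ay": -0.063, "az": 0, "grip": 1},
    {"dx": -0.5, "dy": 0, "dz": 2.2, "ax": 0, "ay": -0.063, "az": 0, "grip": 1},
    {"dx": -0.3, "dy": 0, "dz": 2.2, "ax": 0, "ay": -0.063, "az": 0, "grip": 1},
    {"dx": -0.2, "dy": 0, "dz": 2.2, "ax": 0, "ay": -0.063, "az": 0, "grip": 1},
    {"dx": 0, "dy": 0, "dz": 2.2, "ax": 0, "ay": -0.063, "az": 0, "grip": 1},
    {"dx": 0.1, "dy": 0, "dz": 2.2, "ax": 0, "ay": -0.063, "az": 0, "grip": 1},
    {"dx": 0.2, "dy": 0, "dz": 2.2, "ax": 0, "ay": -0.063, "az": 0, "grip": 1},
    {"dx": 0.4, "dy": 0, "dz": 2.2, "ax": 0, "ay": -0.063, "az": 0, "grip": 1},
    {"dx": 0, "dy": 0, "dz": 0, "ax": 0, "ay": 0, "az": 0, "grip": 1},
    {"dx": 0, "dy": 0, "dz": 0, "ax": 0, "ay": 0, "az": 0, "grip": 1}
  ]
}}

```text
time_s: 19.4
eef_pos: [0.5041, 0.2382, 0.1304]
tool_rot: [[0.993, -0.001, -0.122], [0.122, 0.001, 0.993], [-0.001, -1.0, 0.001]]
force: [-0.3, -0.2, -1.5]
opening: 0.0664
```

```bash
python3 go.py 508 237.5 50 96.4 4; python3 - <<'E'
from h import *
s=cams.camera('scene');crop(s,140,170,320,320,4,'pics/s9.png')
E
```

```text
pos [504.1 238.2 130.4] jaw 97.0 F [-0.3 -0.2 -1.5] open 66.4 t 19.4 q7 1.0
d [  3.9  -0.7 -80.4] turn [-0.0003  0.0027 -0.0002]
[0.09, 2.01, -0.03] [0.09, 2.01, -0.03] [0.09, 2.01, -0.03] [0.09, 2.01, -0.03]
```

View pics/s9.png

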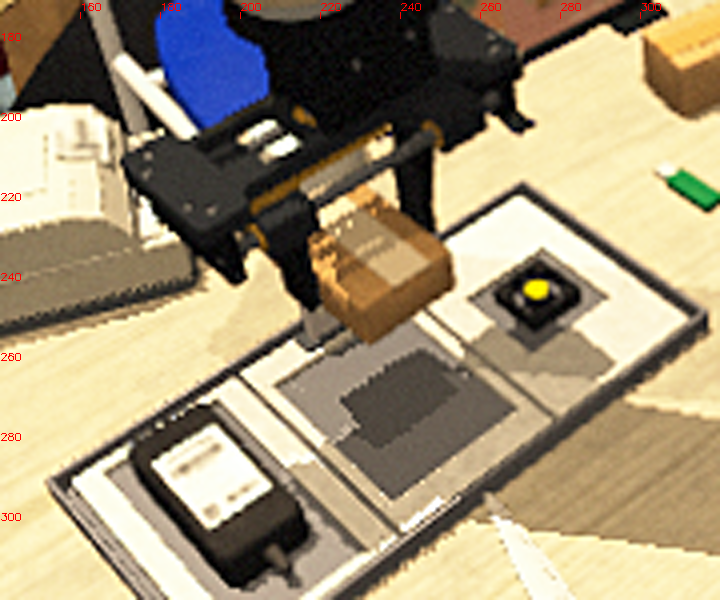

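Request:
{"op": "carry_out", "data": {
  "plan": [
    {"dx": 0.2, "dy": 2, "dz": 0, "ax": 0, "ay": 0.01, "az": 0, "grip": 1},
    {"dx": 0.1, "dy": 2.5, "dz": 0, "ax": 0, "ay": 0, "az": 0, "grip": 1},
    {"dx": 0, "dy": 2.5, "dz": 0, "ax": 0, "ay": 0, "az": 0, "grip": 1},
    {"dx": 0, "dy": 1.5, "dz": 0, "ax": 0, "ay": 0, "az": 0, "grip": 1},
    {"dx": 0, "dy": 1, "dz": 0, "ax": 0, "ay": 0, "az": 0, "grip": 1},
    {"dx": 0, "dy": 0, "dz": 0, "ax": 0, "ay": 0, "az": 0, "grip": 1},
    {"dx": 0, "dy": 0, "dz": 0, "ax": 0, "ay": 0, "az": 0, "grip": 1}
  ]
}}

```text
time_s: 20.03
eef_pos: [0.508, 0.2358, 0.0359]
tool_rot: [[0.994, -0.0, -0.107], [0.107, -0.0, 0.994], [-0.0, -1.0, -0.0]]
force: [0.5, 0.4, -0.6]
opening: 0.0666
```

```bash
python3 go.py 508 237.5 19 96.4 4; python3 - <<'E'
from h import *
s=cams.camera('scene');crop(s,160,200,310,320,5,'pics/s10.png')
E
```

```text
pos [508.  235.8  35.9] jaw 96.2 F [ 0.5  0.4 -0.6] open 66.6 t 20.0 q7 0.92
d [  0.    1.7 -16.9] turn [ 0.     -0.0011 -0.0001]
[0.0, 0.42, 0.04] [0.0, 0.42, 0.04] [0.0, 0.42, 0.04] [0.0, 0.42, 0.04]
```

View pics/s10.png

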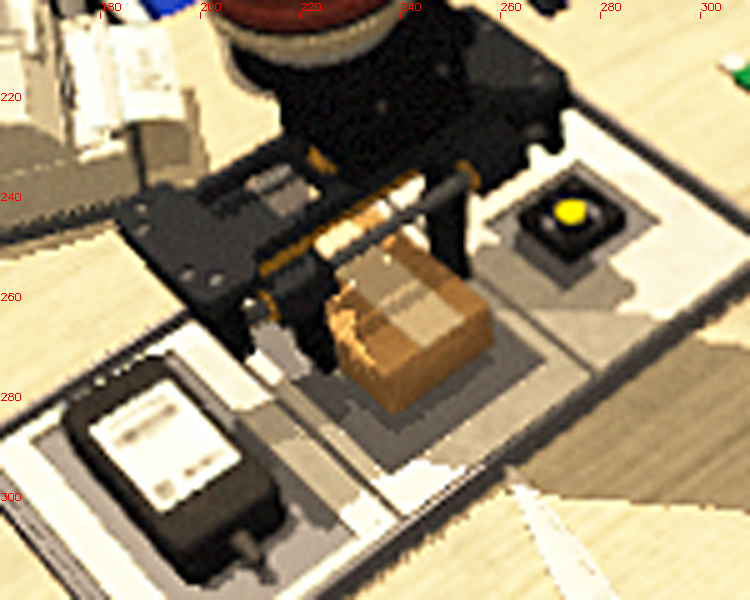

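```bash
python3 - <<'E'
from h import *
P=cast('scene',(np.array([(395,413),(492,342),(345,375)])+.5)/5-.5+[160,200],.0235)*1000;print(P)
a=np.radians(6.3);x=np.array([np.cos(a),np.sin(a)])
print('centre',P[:2].mean(0)[:2]+48*x)
# same for top near corners z=.0545
P=cast('scene',(np.array([(393,382),(490,310)])+.5)/5-.5+[160,200],.0535)*1000;print(P,P[:2].mean(0)[:2]+48*x)
E
```

```text
[[465.27740233 258.71026861  23.5       ]
 [472.48296519 202.33028075  23.5       ]
 [499.01548015 265.45077597  23.5       ]]
centre [516.59030962 235.78752161]
[[457.60081658 259.22196308  53.5       ]
 [465.67171813 203.85894219  53.5       ]] [509.34639322 236.80769957]
```

The carton is centred within a few mm. Lower and release.

Request:
{"op": "carry_out", "data": {
  "plan": [
    {"dx": 0, "dy": 0.7, "dz": 0.1, "ax": 0, "ay": 0, "az": 0, "grip": 1},
    {"dx": 0, "dy": 0.7, "dz": 0, "ax": 0, "ay": 0, "az": 0, "grip": 1},
    {"dx": 0, "dy": 0.2, "dz": 0, "ax": 0, "ay": 0, "az": 0, "grip": 1},
    {"dx": 0, "dy": 0, "dz": 0, "ax": 0, "ay": 0, "az": 0, "grip": 1},
    {"dx": 0, "dy": 0, "dz": 0, "ax": 0, "ay": 0, "az": 0, "grip": 1}
  ]
}}

```text
time_s: 20.5
eef_pos: [0.5082, 0.2374, 0.0201]
tool_rot: [[0.994, 0.001, -0.108], [0.108, -0.0, 0.994], [0.001, -1.0, -0.0]]
force: [-1.2, 0.5, 5.4]
opening: 0.0661
```

Request:
{"op": "carry_out", "data": {
  "plan": [
    {"dx": 0, "dy": 0, "dz": 0, "ax": 0, "ay": 0, "az": 0, "grip": 0.1},
    {"dx": 0, "dy": 0, "dz": 0, "ax": 0, "ay": 0, "az": 0, "grip": 0},
    {"dx": 0, "dy": 0, "dz": 0, "ax": 0, "ay": 0, "az": 0, "grip": 0},
    {"dx": 0, "dy": 0, "dz": 0, "ax": 0, "ay": 0, "az": 0, "grip": 0},
    {"dx": 0, "dy": -1, "dz": 0, "ax": 0, "ay": 0, "az": 0, "grip": 0},
    {"dx": 0, "dy": -2, "dz": 0, "ax": 0, "ay": 0, "az": 0, "grip": 0},
    {"dx": 0, "dy": -3, "dz": 0, "ax": 0, "ay": 0, "az": 0, "grip": 0},
    {"dx": 0, "dy": -3, "dz": 0, "ax": 0, "ay": 0, "az": 0, "grip": 0},
    {"dx": 0, "dy": -2, "dz": 0, "ax": 0, "ay": 0, "az": 0, "grip": 0}
  ]
}}

```text
time_s: 21.25
eef_pos: [0.5083, 0.238, 0.133]
tool_rot: [[0.994, 0.002, -0.108], [0.108, 0.001, 0.994], [0.002, -1.0, 0.001]]
force: [0.5, 0.2, -0.2]
opening: 0.0868
```

```bash
python3 go.py 472 -413 120 -1 28
```

```text
pos [508.3 238.  133. ] jaw 96.2 F [ 0.5  0.2 -0.2] open 86.8 t 21.2 q7 0.99
d [ -36.3 -651.   -13. ] turn [-0.0001  0.0606  0.    ]
[-0.38, 0.04, -2.3] [-0.24, 0.04, -2.32] [-0.1, 0.04, -2.33] [0.04, 0.04, -2.33] [0.18, 0.04, -2.32] [0.32, 0.04, -2.31] [0.46, 0.04, -2.28] [0.6, 0.04, -2.25] [0.73, 0.05, -2.21] [0.87, 0.05, -2.16] [1.0, 0.05, -2.11] [1.12, 0.05, -2.04] [1.24, 0.05, -1.97] [1.36, 0.05, -1.89] [1.47, 0.05, -1.8] [1.58, 0.05, -1.71] [1.68, 0.05, -1.61] [1.77, 0.05, -1.51] [1.86, 0.05, -1.4] [1.94, 0.05, -1.28] [2.02, 0.05, -1.16] [2.08, 0.05, -1.04] [2.14, 0.05, -0.91] [2.19, 0.05, -0.78] [2.24, 0.05, -0.65] [2.27, 0.05, -0.51] [2.3, 0.05, -0.37] [2.32, 0.05, -0.23]
```

Request:
{"op": "carry_out", "data": {
  "plan": [
    {"dx": -0.4, "dy": 0, "dz": -2.3, "ax": 0, "ay": 0.061, "az": 0, "grip": 0},
    {"dx": -0.2, "dy": 0, "dz": -2.3, "ax": 0, "ay": 0.061, "az": 0, "grip": 0},
    {"dx": -0.1, "dy": 0, "dz": -2.3, "ax": 0, "ay": 0.061, "az": 0, "grip": 0},
    {"dx": 0, "dy": 0, "dz": -2.3, "ax": 0, "ay": 0.061, "az": 0, "grip": 0},
    {"dx": 0.2, "dy": 0, "dz": -2.3, "ax": 0, "ay": 0.061, "az": 0, "grip": 0},
    {"dx": 0.3, "dy": 0, "dz": -2.3, "ax": 0, "ay": 0.061, "az": 0, "grip": 0},
    {"dx": 0.5, "dy": 0, "dz": -2.3, "ax": 0, "ay": 0.061, "az": 0, "grip": 0},
    {"dx": 0.6, "dy": 0, "dz": -2.3, "ax": 0, "ay": 0.061, "az": 0, "grip": 0},
    {"dx": 0.7, "dy": 0, "dz": -2.2, "ax": 0, "ay": 0.061, "az": 0, "grip": 0},
    {"dx": 0.9, "dy": 0, "dz": -2.2, "ax": 0, "ay": 0.061, "az": 0, "grip": 0},
    {"dx": 1.0, "dy": 0, "dz": -2.1, "ax": 0, "ay": 0.061, "az": 0, "grip": 0},
    {"dx": 1.1, "dy": 0, "dz": -2.0, "ax": 0, "ay": 0.061, "az": 0, "grip": 0}
  ]
}}

```text
time_s: 22.25
eef_pos: [0.4914, -0.0424, 0.1303]
tool_rot: [[0.81, 0.001, 0.587], [-0.587, -0.0, 0.81], [0.001, -1.0, 0.0]]
force: [0.8, -0.3, -0.6]
opening: 0.087
```

Request:
{"op": "carry_out", "data": {
  "plan": [
    {"dx": 1.2, "dy": 0, "dz": -2.0, "ax": 0, "ay": 0.061, "az": 0, "grip": 0},
    {"dx": 1.4, "dy": 0, "dz": -1.9, "ax": 0, "ay": 0.061, "az": 0, "grip": 0},
    {"dx": 1.5, "dy": 0, "dz": -1.8, "ax": 0, "ay": 0.061, "az": 0, "grip": 0},
    {"dx": 1.6, "dy": 0, "dz": -1.7, "ax": 0, "ay": 0.061, "az": 0, "grip": 0},
    {"dx": 1.7, "dy": 0, "dz": -1.6, "ax": 0, "ay": 0.061, "az": 0, "grip": 0},
    {"dx": 1.8, "dy": 0, "dz": -1.5, "ax": 0, "ay": 0.061, "az": 0, "grip": 0},
    {"dx": 1.9, "dy": 0, "dz": -1.4, "ax": 0, "ay": 0.061, "az": 0, "grip": 0},
    {"dx": 1.9, "dy": 0, "dz": -1.3, "ax": 0, "ay": 0.061, "az": 0, "grip": 0},
    {"dx": 2.0, "dy": 0, "dz": -1.2, "ax": 0, "ay": 0.061, "az": 0, "grip": 0},
    {"dx": 2.1, "dy": 0, "dz": -1.0, "ax": 0, "ay": 0.061, "az": 0, "grip": 0},
    {"dx": 2.1, "dy": 0, "dz": -0.9, "ax": 0, "ay": 0.061, "az": 0, "grip": 0},
    {"dx": 2.2, "dy": 0, "dz": -0.8, "ax": 0, "ay": 0.061, "az": 0, "grip": 0}
  ]
}}

```text
time_s: 23.25
eef_pos: [0.4739, -0.3229, 0.1295]
tool_rot: [[0.208, -0.0, 0.978], [-0.978, 0.0, 0.208], [-0.0, -1.0, -0.0]]
force: [1.3, 0.8, 0.5]
opening: 0.087
```

Request:
{"op": "carry_out", "data": {
  "plan": [
    {"dx": 2.2, "dy": 0, "dz": -0.6, "ax": 0, "ay": 0.061, "az": 0, "grip": 0},
    {"dx": 2.3, "dy": 0, "dz": -0.5, "ax": 0, "ay": 0.061, "az": 0, "grip": 0},
    {"dx": 2.3, "dy": 0, "dz": -0.4, "ax": 0, "ay": 0.061, "az": 0, "grip": 0},
    {"dx": 2.0, "dy": 0, "dz": -0.2, "ax": 0, "ay": 0.05, "az": 0, "grip": 0},
    {"dx": 0, "dy": 0, "dz": 0, "ax": 0, "ay": 0, "az": 0, "grip": 0},
    {"dx": 0, "dy": 0, "dz": 0, "ax": 0, "ay": 0, "az": 0, "grip": 0}
  ]
}}

```text
time_s: 23.75
eef_pos: [0.4676, -0.4122, 0.129]
tool_rot: [[-0.022, -0.001, 1.0], [-1.0, 0.0, -0.022], [-0.0, -1.0, -0.001]]
force: [0.4, 1.1, -0.8]
opening: 0.087
```

```bash
python3 go.py 473 -413 12 -1 5; python3 - <<'E'
from h import *
s=cams.camera('scene');crop(s,340,90,520,240,4,'pics/s11.png')
t=cams.camera('top');crop(t,175,160,305,260,6,'pics/t11.png')
crop(t,360,150,480,250,6,'pics/t11b.png')
E
```

```text
pos [ 467.6 -412.2  129. ] jaw -1.3 F [ 0.4  1.1 -0.8] open 87.0 t 23.8 q7 0.59
d [   5.4   -0.8 -117. ] turn [ 0.0001 -0.0009 -0.    ]
[0.01, 2.34, 0.11] [0.01, 2.34, 0.11] [0.01, 2.34, 0.11] [0.01, 2.34, 0.11] [0.01, 2.34, 0.11]
```

View pics/s11.png

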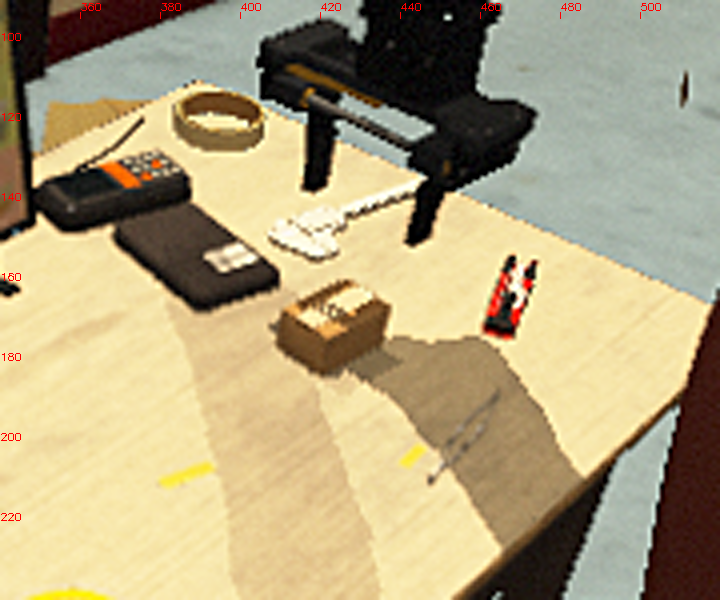

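View pics/t11.png

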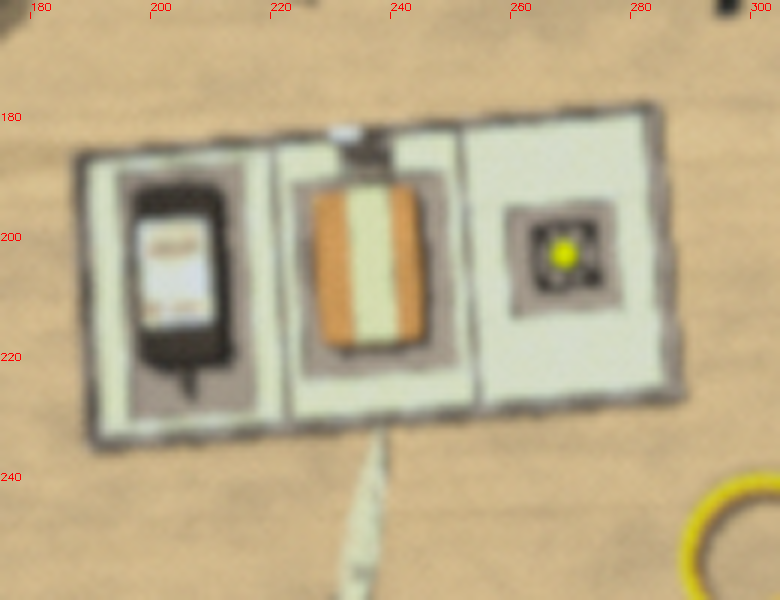

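View pics/t11b.png

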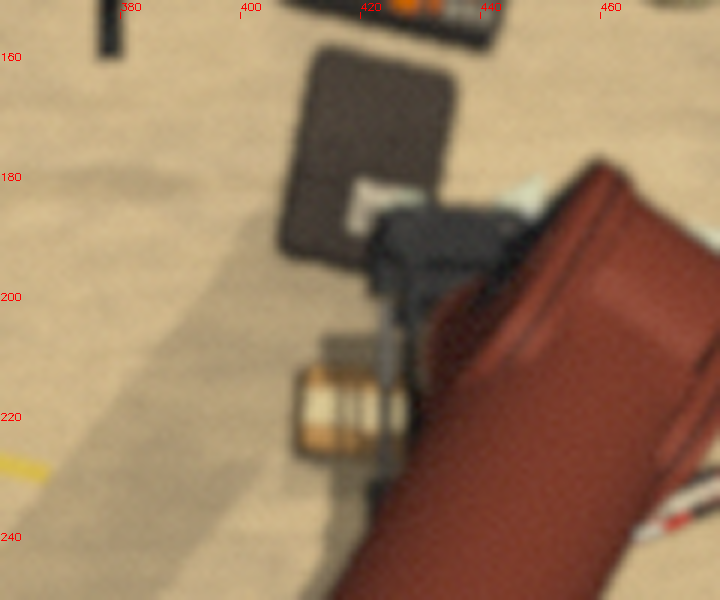

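Flat carton sits squarely in its pocket at (236,204). Descend on the small carton.

Request:
{"op": "carry_out", "data": {
  "newtons": 20,
  "plan": [
    {"dx": 0.1, "dy": 2.5, "dz": 0.5, "ax": 0, "ay": 0, "az": 0, "grip": 0},
    {"dx": 0, "dy": 2.5, "dz": 0, "ax": 0, "ay": 0, "az": 0, "grip": 0},
    {"dx": 0, "dy": 2.5, "dz": 0, "ax": 0, "ay": 0, "az": 0, "grip": 0},
    {"dx": 0, "dy": 2, "dz": 0, "ax": 0, "ay": 0, "az": 0, "grip": 0},
    {"dx": 0, "dy": 1.5, "dz": 0, "ax": 0, "ay": 0, "az": 0, "grip": 0},
    {"dx": 0, "dy": 0.6, "dz": 0, "ax": 0, "ay": 0, "az": 0, "grip": 0},
    {"dx": 0, "dy": 0, "dz": 0, "ax": 0, "ay": 0, "az": 0, "grip": 0},
    {"dx": 0, "dy": 0, "dz": 0, "ax": 0, "ay": 0, "az": 0, "grip": 1},
    {"dx": 0, "dy": 0, "dz": 0, "ax": 0, "ay": 0, "az": 0, "grip": 1},
    {"dx": 0, "dy": 0, "dz": 0, "ax": 0, "ay": 0, "az": 0, "grip": 1},
    {"dx": 0, "dy": 0, "dz": 0, "ax": 0, "ay": 0, "az": 0, "grip": 1},
    {"dx": 0, "dy": 0, "dz": 0, "ax": 0, "ay": 0, "az": 0, "grip": 1}
  ]
}}

```text
time_s: 24.85
eef_pos: [0.4737, -0.4116, 0.0143]
tool_rot: [[-0.018, 0.001, 1.0], [-1.0, -0.001, -0.018], [0.001, -1.0, 0.001]]
force: [0.1, -0.0, -0.1]
opening: 0.0613
```

Request:
{"op": "carry_out", "data": {
  "plan": [
    {"dx": 0, "dy": 0, "dz": 0, "ax": 0, "ay": 0, "az": 0, "grip": 1},
    {"dx": 0, "dy": 0, "dz": 0, "ax": 0, "ay": 0, "az": 0, "grip": 1},
    {"dx": 0, "dy": 0, "dz": 0, "ax": 0, "ay": 0, "az": 0, "grip": 1}
  ]
}}

```text
time_s: 25.1
eef_pos: [0.4738, -0.4115, 0.0141]
tool_rot: [[-0.018, 0.001, 1.0], [-1.0, -0.0, -0.018], [0.0, -1.0, 0.001]]
force: [0.0, 0.7, 3.9]
opening: 0.0533
```

```bash
python3 go.py 508 237.5 140 96.4 30; python3 - <<'E'
from h import *
s=cams.camera('scene');crop(s,360,110,500,230,5,'pics/s12.png')
def rep(q,z):
    P=cast('top',(np.array(q,float)+.5)/6-.5+[175,160],z)*1000;print(np.round(P[:,:2]),P.mean(0).round(1))
rep([(315,193),(412,184),(425,343),(328,348)],.038)
rep([(345,192),(393,187),(400,345),(355,348)],.038)
E
```

```text
pos [ 473.8 -411.5   14.1] jaw -1.0 F [0.  0.7 3.9] open 53.3 t 25.1 q7 0.57
d [ 34.2 649.  125.9] turn [-0.     -0.0567  0.    ]
[-2.16, -0.42, 0.08] [-2.16, -0.42, 0.2] [-2.14, -0.42, 0.32] [-2.12, -0.42, 0.44] [-2.09, -0.42, 0.56] [-2.06, -0.42, 0.68] [-2.02, -0.42, 0.79] [-1.97, -0.42, 0.91] [-1.91, -0.42, 1.02] [-1.85, -0.42, 1.12] [-1.79, -0.42, 1.23] [-1.71, -0.42, 1.33] [-1.64, -0.42, 1.42] [-1.55, -0.42, 1.51] [-1.46, -0.42, 1.6] [-1.37, -0.42, 1.68] [-1.27, -0.42, 1.75] [-1.17, -0.42, 1.82] [-1.07, -0.42, 1.88] [-0.96, -0.42, 1.94] [-0.85, -0.42, 1.99] [-0.73, -0.42, 2.04] [-0.62, -0.42, 2.08] [-0.5, -0.42, 2.11] [-0.38, -0.42, 2.13] [-0.26, -0.42, 2.15] [-0.14, -0.42, 2.16] [-0.01, -0.42, 2.17] [0.11, -0.42, 2.16] [0.23, -0.42, 2.15] 
[[551. 271.]
 [557. 215.]
 [464. 203.]
 [459. 259.]] [507.9 237.1  38. ]
[[552. 254.]
 [555. 226.]
 [462. 217.]
 [460. 244.]] [507.3 235.2  38. ]
```

View pics/s12.png

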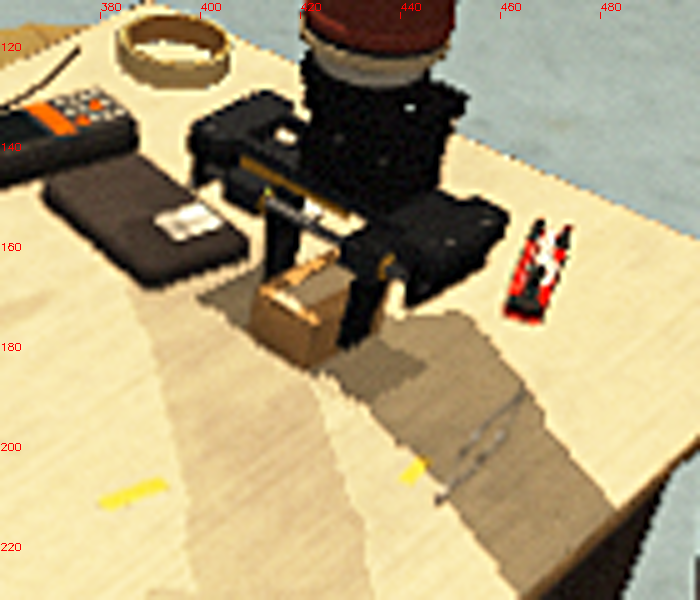

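Request:
{"op": "carry_out", "data": {
  "plan": [
    {"dx": 0, "dy": -1, "dz": 0, "ax": 0, "ay": 0, "az": 0, "grip": 1},
    {"dx": -1, "dy": -1.5, "dz": 0, "ax": 0, "ay": 0, "az": 0, "grip": 1},
    {"dx": -2.1, "dy": -1.5, "dz": 0.1, "ax": 0, "ay": -0.057, "az": 0, "grip": 1},
    {"dx": -2.1, "dy": -1, "dz": 0.2, "ax": 0, "ay": -0.057, "az": 0, "grip": 1},
    {"dx": -2.1, "dy": -1, "dz": 0.3, "ax": 0, "ay": -0.057, "az": 0, "grip": 1},
    {"dx": -2.1, "dy": -1, "dz": 0.4, "ax": 0, "ay": -0.057, "az": 0, "grip": 1},
    {"dx": -2.1, "dy": -1, "dz": 0.6, "ax": 0, "ay": -0.057, "az": 0, "grip": 1},
    {"dx": -2.1, "dy": -1, "dz": 0.7, "ax": 0, "ay": -0.057, "az": 0, "grip": 1},
    {"dx": -2.0, "dy": -1, "dz": 0.8, "ax": 0, "ay": -0.057, "az": 0, "grip": 1},
    {"dx": -2.0, "dy": -1, "dz": 0.9, "ax": 0, "ay": -0.057, "az": 0, "grip": 1},
    {"dx": -1.9, "dy": -1, "dz": 1.0, "ax": 0, "ay": -0.057, "az": 0, "grip": 1},
    {"dx": -1.9, "dy": -1, "dz": 1.1, "ax": 0, "ay": -0.057, "az": 0, "grip": 1}
  ]
}}

```text
time_s: 26.15
eef_pos: [0.4839, -0.1847, 0.1444]
tool_rot: [[0.527, -0.001, 0.85], [-0.85, -0.0, 0.527], [-0.0, -1.0, -0.0]]
force: [0.6, -0.3, -1.6]
opening: 0.0534
```

```bash
python3 go.py 507 237.5 145 96.4 20; python3 - <<'E'
from h import *
s=cams.camera('scene');cv2.imwrite('pics/s13.png',s)
E
```

```text
pos [ 483.9 -184.7  144.4] jaw 31.8 F [ 0.6 -0.3 -1.6] open 53.4 t 26.1 q7 0.79
d [ 23.1 422.2   0.6] turn [ 0.     -0.0563 -0.    ]
[-1.73, -0.0, 1.21] [-1.66, -0.0, 1.31] [-1.59, -0.0, 1.4] [-1.5, -0.0, 1.49] [-1.42, -0.0, 1.57] [-1.33, -0.0, 1.65] [-1.23, -0.0, 1.72] [-1.13, -0.0, 1.78] [-1.03, -0.0, 1.85] [-0.93, -0.0, 1.9] [-0.82, -0.0, 1.95] [-0.71, -0.0, 1.99] [-0.59, -0.0, 2.03] [-0.48, -0.0, 2.06] [-0.36, -0.0, 2.08] [-0.24, -0.0, 2.1] [-0.12, -0.0, 2.11] [-0.01, -0.0, 2.11] [0.11, -0.0, 2.11] [0.23, -0.0, 2.1]
```

View pics/s13.png

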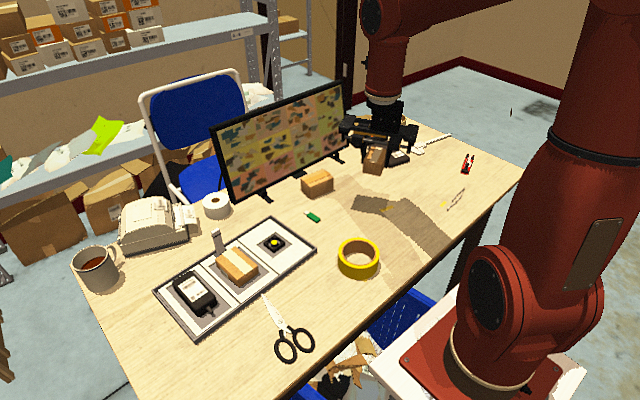

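The small carton is held at (374,158). Tray contents are all in place at (195,290), (237,266) and (272,243). I'll continue.

Request:
{"op": "carry_out", "data": {
  "plan": [
    {"dx": -1.7, "dy": 0, "dz": 1.2, "ax": 0, "ay": -0.056, "az": 0, "grip": 1},
    {"dx": -1.7, "dy": 0, "dz": 1.3, "ax": 0, "ay": -0.056, "az": 0, "grip": 1},
    {"dx": -1.6, "dy": 0, "dz": 1.4, "ax": 0, "ay": -0.056, "az": 0, "grip": 1},
    {"dx": -1.5, "dy": 0, "dz": 1.5, "ax": 0, "ay": -0.056, "az": 0, "grip": 1},
    {"dx": -1.4, "dy": 0, "dz": 1.6, "ax": 0, "ay": -0.056, "az": 0, "grip": 1},
    {"dx": -1.3, "dy": 0, "dz": 1.6, "ax": 0, "ay": -0.056, "az": 0, "grip": 1},
    {"dx": -1.2, "dy": 0, "dz": 1.7, "ax": 0, "ay": -0.056, "az": 0, "grip": 1},
    {"dx": -1.1, "dy": 0, "dz": 1.8, "ax": 0, "ay": -0.056, "az": 0, "grip": 1},
    {"dx": -1.0, "dy": 0, "dz": 1.8, "ax": 0, "ay": -0.056, "az": 0, "grip": 1},
    {"dx": -0.9, "dy": 0, "dz": 1.9, "ax": 0, "ay": -0.056, "az": 0, "grip": 1},
    {"dx": -0.8, "dy": 0, "dz": 2.0, "ax": 0, "ay": -0.056, "az": 0, "grip": 1},
    {"dx": -0.7, "dy": 0, "dz": 2.0, "ax": 0, "ay": -0.056, "az": 0, "grip": 1}
  ]
}}

```text
time_s: 27.2
eef_pos: [0.501, 0.0684, 0.1436]
tool_rot: [[0.942, 0.0, 0.335], [-0.335, 0.0, 0.942], [0.0, -1.0, 0.0]]
force: [1.1, 1.0, -1.1]
opening: 0.0537
```

Request:
{"op": "carry_out", "data": {
  "plan": [
    {"dx": -0.6, "dy": 0, "dz": 2.0, "ax": 0, "ay": -0.056, "az": 0, "grip": 1},
    {"dx": -0.5, "dy": 0, "dz": 2.1, "ax": 0, "ay": -0.056, "az": 0, "grip": 1},
    {"dx": -0.4, "dy": 0, "dz": 2.1, "ax": 0, "ay": -0.056, "az": 0, "grip": 1},
    {"dx": -0.2, "dy": 0, "dz": 2.1, "ax": 0, "ay": -0.056, "az": 0, "grip": 1},
    {"dx": -0.1, "dy": 0, "dz": 2.1, "ax": 0, "ay": -0.056, "az": 0, "grip": 1},
    {"dx": 0, "dy": 0, "dz": 1.5, "ax": 0, "ay": -0.056, "az": 0, "grip": 1},
    {"dx": 0, "dy": 0, "dz": 0, "ax": 0, "ay": 0, "az": 0, "grip": 1},
    {"dx": 0, "dy": 0, "dz": 0, "ax": 0, "ay": 0, "az": 0, "grip": 1}
  ]
}}

```text
time_s: 27.87
eef_pos: [0.5084, 0.1881, 0.1433]
tool_rot: [[1.0, -0.001, 0.008], [-0.008, 0.0, 1.0], [-0.001, -1.0, 0.0]]
force: [-0.3, -1.5, -2.3]
opening: 0.0532
```

```bash
python3 go.py 507 237.5 70 96.8 5
```

```text
pos [508.4 188.1 143.3] jaw 89.5 F [-0.3 -1.5 -2.3] open 53.2 t 27.9 q7 0.99
d [ -1.4  49.4 -73.3] turn [-0.0001 -0.0253 -0.0001]
[-0.03, 1.47, 0.99] [-0.01, 1.47, 0.99] [0.02, 1.47, 0.99] [0.04, 1.47, 0.99] [0.07, 1.47, 0.99]
```

Request:
{"op": "carry_out", "data": {
  "plan": [
    {"dx": 0, "dy": 0, "dz": 1.2, "ax": 0, "ay": -0.03, "az": 0, "grip": 1},
    {"dx": 0, "dy": 0, "dz": 1.3, "ax": 0, "ay": -0.03, "az": 0, "grip": 1},
    {"dx": 0, "dy": 0, "dz": 1.3, "ax": 0, "ay": -0.03, "az": 0, "grip": 1},
    {"dx": 0.1, "dy": 1, "dz": 1.1, "ax": 0, "ay": -0.03, "az": 0, "grip": 1},
    {"dx": 0, "dy": 2, "dz": 0, "ax": 0, "ay": 0, "az": 0, "grip": 1},
    {"dx": 0, "dy": 2, "dz": 0, "ax": 0, "ay": 0, "az": 0, "grip": 1},
    {"dx": 0, "dy": 1.5, "dz": 0, "ax": 0, "ay": 0, "az": 0, "grip": 1},
    {"dx": 0, "dy": 0.8, "dz": 0, "ax": 0, "ay": 0, "az": 0, "grip": 1},
    {"dx": 0, "dy": 0, "dz": 0, "ax": 0, "ay": 0, "az": 0, "grip": 1},
    {"dx": 0, "dy": 0, "dz": 0, "ax": 0, "ay": 0, "az": 0, "grip": 1}
  ]
}}

```text
time_s: 28.7
eef_pos: [0.5078, 0.2365, 0.0704]
tool_rot: [[0.994, -0.001, -0.11], [0.11, 0.0, 0.994], [-0.001, -1.0, 0.0]]
force: [-0.1, 0.3, -1.8]
opening: 0.0534
```

```bash
python3 go.py 507 237.5 53 96.8 2; python3 - <<'E'
from h import *
s=cams.camera('scene');crop(s,160,190,310,310,5,'pics/s14.png')
E
```

```text
pos [507.8 236.5  70.4] jaw 96.3 F [-0.1  0.3 -1.8] open 53.4 t 28.7 q7 0.95
d [ -0.8   1.  -17.4] turn [-0.0002 -0.0042 -0.0003]
[-0.03, 0.87, 0.05] [-0.03, 0.87, 0.05]
```

View pics/s14.png

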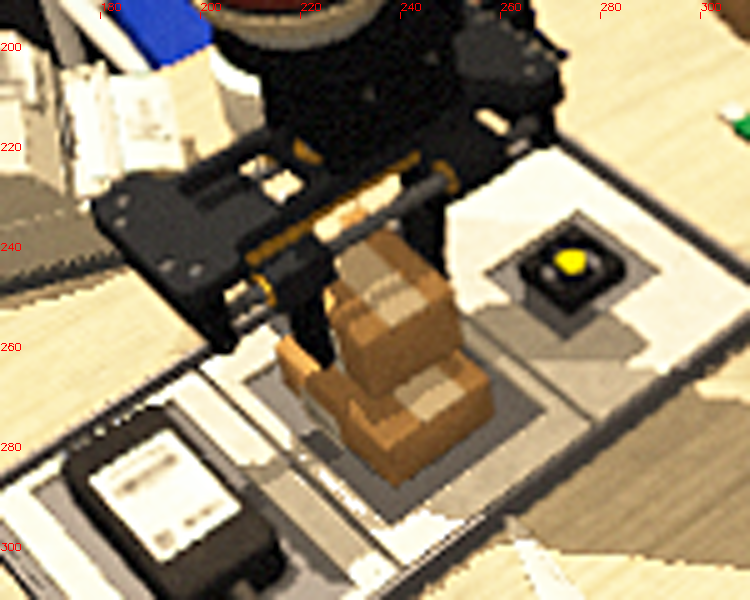

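```bash
python3 - <<'E'
from h import *
f=lambda q,z:cast('scene',(np.array(q,float)+.5)/5-.5+[160,190],z)*1000
a=np.radians(6.4);x=np.array([np.cos(a),np.sin(a)]);y=np.array([-np.sin(a),np.cos(a)])
for n,q,z in [('flat top',[(393,452),(491,378)],.038),('flat bot',[(396,487),(493,412)],.007),('small bot',[(388,397),(462,340)],.056),('small top',[(372,350),(455,292)],.097)]:
    P=f(q,z)[:,:2];m=P.mean(0);print(n,P.round(0).tolist(),'x',(m@x).round(1),'y',(m@y).round(1))
E
```

```text
flat top [[460.0, 260.0], [469.0, 203.0]] x 487.3 y 178.7
flat bot [[466.0, 261.0], [475.0, 203.0]] x 493.0 y 177.8
small bot [[474.0, 252.0], [482.0, 208.0]] x 500.8 y 175.2
small top [[468.0, 256.0], [474.0, 211.0]] x 493.9 y 179.9
```

The small carton is within about 2 mm of centre over the flat one. Lower and release.

Request:
{"op": "carry_out", "data": {
  "plan": [
    {"dx": 0, "dy": 0.8, "dz": 0.1, "ax": 0, "ay": -0.008, "az": 0, "grip": 1},
    {"dx": 0, "dy": 0.6, "dz": 0, "ax": 0, "ay": 0, "az": 0, "grip": 1},
    {"dx": 0, "dy": 0.3, "dz": 0, "ax": 0, "ay": 0, "az": 0, "grip": 1},
    {"dx": 0, "dy": 0, "dz": 0, "ax": 0, "ay": 0, "az": 0, "grip": 1},
    {"dx": 0, "dy": 0, "dz": 0, "ax": 0, "ay": 0, "az": 0, "grip": 1}
  ]
}}

```text
time_s: 29.17
eef_pos: [0.5078, 0.2368, 0.0534]
tool_rot: [[0.993, -0.0, -0.117], [0.117, -0.0, 0.993], [-0.0, -1.0, -0.0]]
force: [-0.5, 0.1, -0.9]
opening: 0.0534
```

Request:
{"op": "carry_out", "data": {
  "plan": [
    {"dx": 0, "dy": 0.1, "dz": 0, "ax": 0, "ay": 0, "az": 0, "grip": 1},
    {"dx": 0, "dy": 0, "dz": 0, "ax": 0, "ay": 0, "az": 0, "grip": 1},
    {"dx": 0, "dy": 0, "dz": 0, "ax": 0, "ay": 0, "az": 0, "grip": 0.35},
    {"dx": 0, "dy": 0, "dz": 0, "ax": 0, "ay": 0, "az": 0, "grip": 0.2},
    {"dx": 0, "dy": 0, "dz": 0, "ax": 0, "ay": 0, "az": 0, "grip": 0},
    {"dx": 0, "dy": 0, "dz": 0, "ax": 0, "ay": 0, "az": 0, "grip": 0},
    {"dx": 0, "dy": 0, "dz": 0, "ax": 0, "ay": 0, "az": 0, "grip": 0},
    {"dx": 0, "dy": -1, "dz": 0, "ax": 0, "ay": 0, "az": 0, "grip": 0},
    {"dx": 0, "dy": -2, "dz": 0, "ax": 0, "ay": 0, "az": 0, "grip": 0},
    {"dx": 0, "dy": -3, "dz": 0, "ax": 0, "ay": 0, "az": 0, "grip": 0},
    {"dx": 0, "dy": -3, "dz": 0, "ax": 0, "ay": 0, "az": 0, "grip": 0},
    {"dx": 0, "dy": -3, "dz": 0, "ax": 0, "ay": 0, "az": 0, "grip": 0}
  ]
}}

```text
time_s: 30.17
eef_pos: [0.5075, 0.2371, 0.1747]
tool_rot: [[0.993, -0.0, -0.117], [0.117, 0.0, 0.993], [0.0, -1.0, 0.0]]
force: [0.5, 0.5, -0.3]
opening: 0.087
```

Request:
{"op": "carry_out", "data": {
  "plan": [
    {"dx": 0, "dy": 0, "dz": -3, "ax": 0, "ay": 0, "az": 0, "grip": 0},
    {"dx": 0, "dy": 0, "dz": -3, "ax": 0, "ay": 0, "az": 0, "grip": 0},
    {"dx": 0, "dy": 0, "dz": -3, "ax": 0, "ay": 0, "az": 0, "grip": 0},
    {"dx": 0, "dy": 0, "dz": -3, "ax": 0, "ay": 0, "az": 0, "grip": 0},
    {"dx": 0, "dy": 0, "dz": -3, "ax": 0, "ay": 0, "az": 0, "grip": 0},
    {"dx": 0, "dy": 0, "dz": -3, "ax": 0, "ay": 0, "az": 0, "grip": 0},
    {"dx": 0, "dy": 0, "dz": -3, "ax": 0, "ay": 0, "az": 0, "grip": 0},
    {"dx": 0, "dy": 0, "dz": -3, "ax": 0, "ay": 0, "az": 0, "grip": 0},
    {"dx": 0, "dy": 0, "dz": -3, "ax": 0, "ay": 0, "az": 0, "grip": 0},
    {"dx": 0, "dy": 0, "dz": -3, "ax": 0, "ay": 0, "az": 0, "grip": 0},
    {"dx": 0, "dy": 0, "dz": 0, "ax": 0, "ay": 0, "az": 0, "grip": 0},
    {"dx": 0, "dy": 0, "dz": 0, "ax": 0, "ay": 0, "az": 0, "grip": 0}
  ]
}}

```text
time_s: 31.17
eef_pos: [0.543, -0.0628, 0.1731]
tool_rot: [[0.994, 0.0, -0.113], [0.113, -0.0, 0.994], [0.0, -1.0, -0.0]]
force: [0.4, 1.0, -0.0]
opening: 0.0873
```

```bash
python3 - <<'E'
from h import *
s=cams.camera('scene');crop(s,150,200,310,320,5,'pics/s15.png')
t=cams.camera('top');crop(t,175,160,305,260,6,'pics/t15.png');cv2.imwrite('pics/t15full.png',t);cv2.imwrite('pics/s15full.png',s)
E
```

```text
(no output)
```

View pics/s15.png

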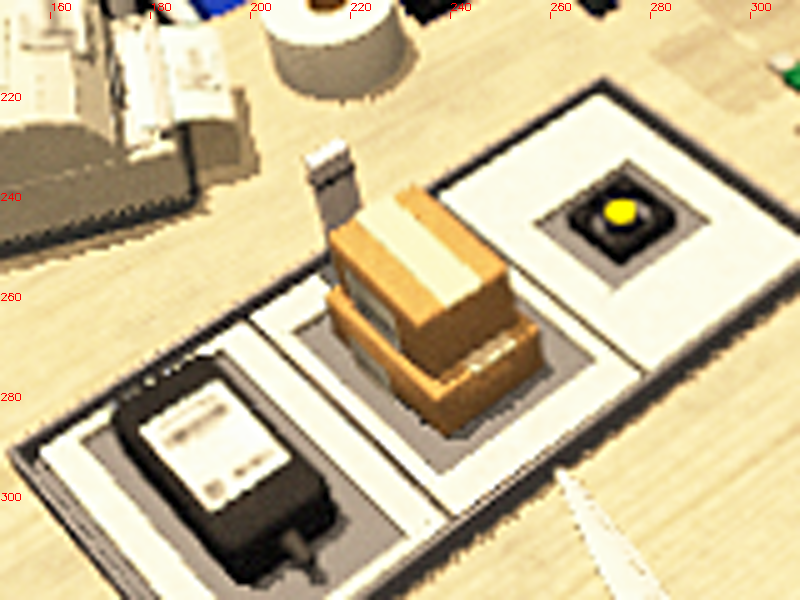

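View pics/t15.png

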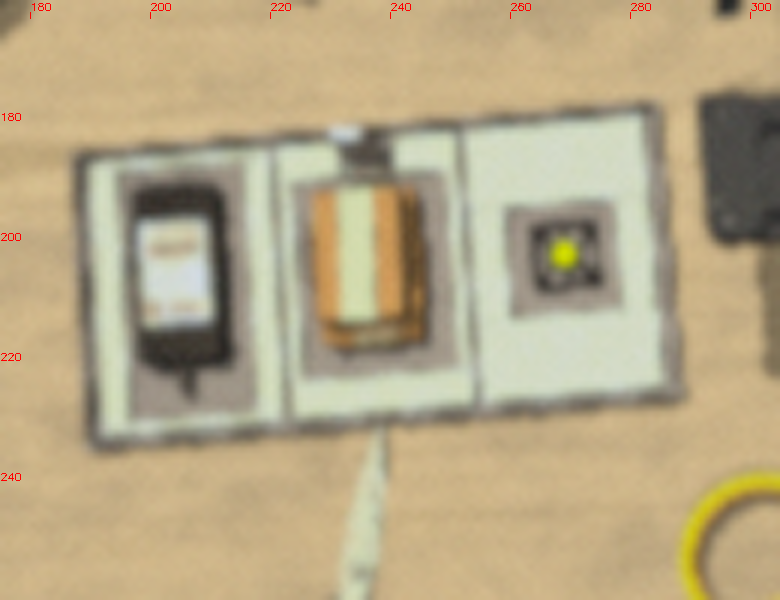

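View pics/t15full.png

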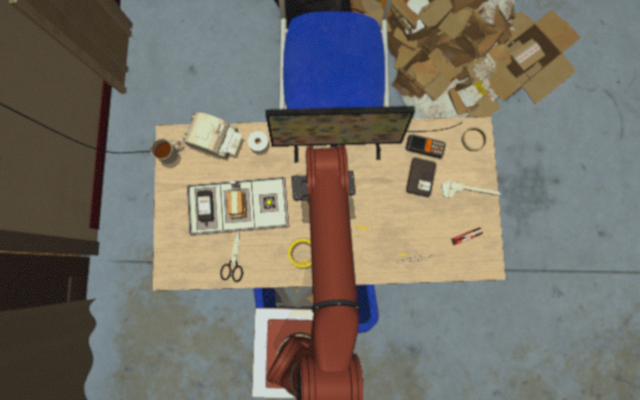

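```bash
python3 - <<'E'
from h import *
a=np.radians(6.4);R=np.array([[np.cos(a),np.sin(a)],[-np.sin(a),np.cos(a)]])
def rep(n,cam,q,off,f,z,o):
    P=cast(cam,(np.array(q,float)+.5)/f-.5+off,z)[:,:2]*1000;L=(P-o)@R.T
    print(n,cam,L.mean(0).round(1),np.round(np.linalg.norm(np.roll(P,-1,0)-P,axis=1)))
g=[508,237]
rep('small','top',[(312,193),(400,187),(408,318),(322,322)],[175,160],6,.079,g)
rep('small','scene',[(330,237),(412,187),(507,268),(418,330)],[150,200],5,.079,g)
rep('flat-before','top',[(315,193),(412,184),(425,343),(328,348)],[175,160],6,.038,g)
rep('fan','top',[(531,222),(598,220),(602,288),(535,292)],[175,160],6,.022,[520,125])
rep('fan','scene',[(565,220),(620,180),(678,220),(622,260)],[150,200],5,.022,[520,125])
rep('brickbody','top',[(133,187),(222,186),(232,362),(142,368)],[175,160],6,.037,[496,348.5])
# height of small top at mark: tall carton / pouch check
t=cv2.imread('pics/t15full.png');t0=cv2.imread('pics/top0.png')
print(cv2.absdiff(t,t0)[158:202,404:440].max(), cv2.absdiff(t,t0)[158:184,345:352].max())
s=cv2.imread('pics/s15full.png');s0=cv2.imread('pics/scene0.png');crop(s,280,110,480,240,4,'pics/s15b.png')
E
```

```text
small top [ 1.2 -1. ] [51. 76. 49. 75.]
small scene [1.1 1.8] [45. 72. 49. 74.]
flat-before top [-0.1  0.1] [57. 94. 57. 92.]
fan top [-0.8 -1.2] [40. 41. 40. 42.]
fan scene [-4.1  3.7] [38. 42. 37. 41.]
brickbody top [ 4.1 -1.8] [ 53. 104.  53. 107.]
13 125
```

View pics/s15b.png

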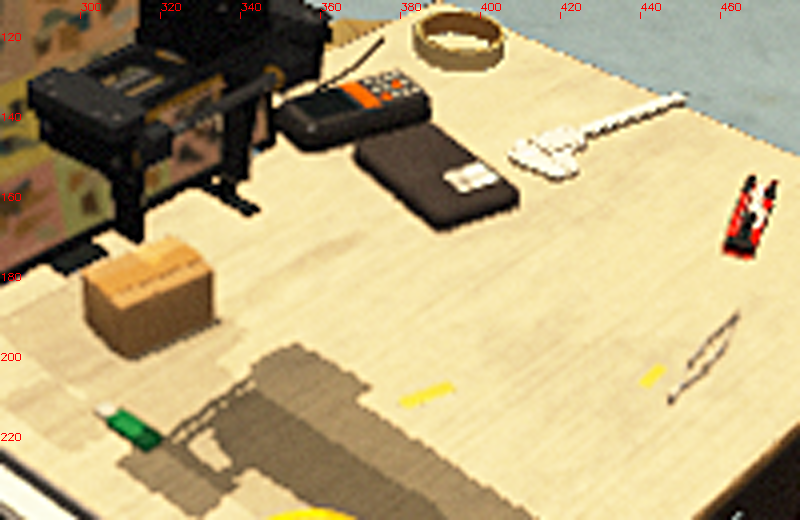

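The tall carton (148,300 in the crop) and the pouch look unchanged. Everything else is within tolerance, so I'm handing in.

```bash
python3 - <<'E'
from cell import status,ctrl
s=status.sense();print(s['time_s'],abs(s['qd']).max())
print(ctrl.hand_in())
E
```

```text
31.2667 0.013918345051538989
the job is handed in; nothing more can be done
None
```

I packed the kit and handed the job in at about 31 s of the 102 s allowed. The power brick is in the long pocket and the fan is in the square pocket. The flat carton is in the gauge pocket with the small one squarely on top. With the arm moved away, my last pictures showed:

- **Fan:** about 1 to 5 mm off the pocket centre, depending on the camera.
- **Flat carton:** within about 1 mm of the pocket centre, measured before I stacked on it.
- **Small carton:** 1 to 2 mm off centre on the flat one and aligned with it. I didn't measure its top directly against the mark. The carton heights should bring it to about 72 mm above the pocket floor, against the mark at 71.5 mm.
- **Brick:** the body is about 4 mm off centre in x. Its body measured only about 105 to 110 mm long, so the listed 127 mm seems to include the cable stub. I centred the brick with the stub included, which keeps it within 15 mm either way.
- **Tall carton and pouch:** both look unmoved. The pouch pixels hardly changed; I compared the tall carton by eye in the scene view, because the arm hid it from above.

The two cameras disagreed by up to about 5 mm on the fan and about 3 mm on the small carton, which is still well inside tolerance.

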